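Load the backup drive into the desk dock

ROBOT

A 7-joint arm with a two-finger parallel gripper is mounted at the origin on the work surface. World frame = base frame: x ahead of the robot, y to its left, z up, the work surface at z = 0. Lengths are in m, angles in rad, forces in N, time in s.
With the tool pointing down it reaches from about 0.4 to 0.85 m from the base axis. Payload 4.5 kg.
Tool frame: the origin (TCP) lies midway between the tips of the shut fingers; the grasp point (between the pads) lies arm.grip_point_offset behind it (arm.grip_point_offset is the distance from the TCP to the grasp point, in m); z points along the fingers, y is the line along which they close (so a half turn about z gives the same grasp; the last joint's range is limited). The gripper opens to 85 mm and grips with 20 to 120 N. Pads are 22 mm wide; open, the fingers measure 114 mm over their backs; the gripper's body (76 mm by 85 mm) begins 54 mm behind the grasp point. The pads swing forward as they close: fully open they stand 13 mm farther back than shut.
Start: joints at [1.361, 0.689, -0.195, 1.565, 0.157, 0.902, -0.215], TCP at [0.151, -0.607, 0.231] pointing down, gripper open.
Joint ranges: [-3.01, 3.01], [-0.46, 2.08], [-1.47, 1.51], [0.13, 2.56], [-1, 4.14], [0.04, 2.09], [-2.66, 2.66]. Speed limits (rad/s): [2.57, 2.57, 3.14, 3.14, 3.14, 3.14, 3.14].

INTERFACE

Orientations are given as a rotation vector (axis times angle).
In Python, from station import arm, vision, job gives the robot as it stands. The module is installed in compiled form; this text tells all that it offers.
- The arm moves only by the tool play_rows, never from a script. Its argument "deltas" is one flat list of numbers, 7 for each row, row after row: the shift along the world's x, y, z in units of 40 mm (1.0 is 40 mm), then the turn, a rotation vector about the world's x, y, z in units of 6 degrees (1.0 is 6 degrees), then the finger opening in mm, from 0 to 85.4. In form: [dx, dy, dz, rx, ry, rz, claw, dx, dy, dz, rx, ry, rz, claw, ...]. A call has 1 to 8 rows; each row shifts and turns the commanded pose from where the row before left it; what a row does not reach is not made up. A row lasts 1/12 s, in which the tool goes at most 41.7 mm and 7.16 degrees, less where a joint would pass 70% of its speed; a pose out of reach is approached as far as the arm can. A call is refused whole if a number of a shift passes 1 or a number of a turn 1, either way. A call with a gripper value outside its range is refused whole. The fingers move at their own pace and stop on an object; "newtons" is the grip in N (left out, the last holds). Time passes only in rows, so rows that do not move let the fingers close. It gives the time, the measured TCP pose, the force, the opening and the grip force at its end, in the units of the state.
- arm.get_obs(): the state, without advancing time (a new reading comes with each control period).
- vision.capture(name): name is "scene" or "top" or "wrist"; returns the picture (384x512x3 uint8, red, green, blue); there is no depth.
- vision.camera_model(name): a dict with "K" (3x3 intrinsics, pixels), "dist_coeffs" ([k1, k2, p1, p2, k3] as OpenCV has them; the pictures are not rectified), "R" (3x3) and "t" (3): a world point X has camera coordinates R X + t; the wrist camera has in their place "tool_from_camera" (4x4, takes a point from camera to tool coordinates, whose origin is the TCP and whose axes are the flange's). Camera axes: x right, y down, z forward; pixel columns grow to the right and rows downward; lengths in m; the calibration is good to about 2 mm. A picture is of the moment at which its call begins: read the wrist's pose just before it. camera_model takes no time and is no camera call.
- job.sign_off(): hands the job in; it is judged then, once.
The state is a dict: "clock": time; "joints": joint angles; "qvel": joint speeds; "tau": joint torques, N m; "eef_pos": TCP position; "tcp_rot": TCP orientation; "contact_force": force on the tool from outside, world axes, zero at the start; "wrist_torque": the same for the moment, N m; "gripper_width": opening from 0.0 (shut) to 1.0 (fully open); "finger_force": force on a finger pad.
Only numpy, scipy, OpenCV 4.12 (cv2) and the standard library are available. Lean on these libraries where they do the work, as an engineer would, in place of code of your own. Each camera call takes 0.05 s, during which the arm holds its last target. There are 200 camera calls.

TASK

Slide the blue drive straight up out of its slot in the wooden sorter and rest it on the white sloped stand, letting go of it there so that you can take it again by its long sides. Then lay it gently, flat and fully home, in the bed of the grey dock, and let go. Last, turn the orange lock collar anticlockwise to its locked mark, so that its tongue points along the drive and covers its end; leave the other drives, the mug and the mouse as they are.

Things in the scene. Friction and masses are not known exactly. Their poses are not given: they have to be found in the camera images.
- drive_blue: Blue slim drive, a flat slab 10 x 64 x 130 mm, about 0.18 kg, a thin black line across each face near both ends; faces alike, ends alike. Origin at its centre; x is the thin direction, y the 64 mm width, z the 130 mm length. At the start it stands upright (z up) in one of the sorter's slots, 88 mm of it showing, its centre 73 mm above the desk.
- drive_silver: Silver drive of the same size standing in another slot; same axes. To be left there.
- drive_black: Black drive of the same size standing in another slot; same axes. To be left there.
- sorter: Fixed dark-wood block 160 (x) x 94 (y) x 50 mm high with three slots in its top at x = -50, 0, +50 mm, each 14 mm wide (x), 71 mm long (y), 42 mm deep, each holding a drive. Origin at the centre of its underside, z up. The drives' x and y are parallel to its x and y at the start.
- stand: Fixed white sloped stand, base 130 x 90 x 8 mm. Its back plate (36 mm wide in y, dark pad) rises at 50 degrees to the desk towards the stand's -x, its face looking to +x and up. A ledge of the same width, square to the plate and 17 mm deep, carries the drive's lower edge. Corner of ledge and plate at (45, 0, 35) mm. Origin at the base's underside, on the desk; z up.
- stand_seat (a point): Centre of the drive when it rests squarely lengthwise up the stand's slope: 65 mm up from the ledge, 5 mm off the plate, y = 0. The plate ends 80 mm up from the ledge, so the drive overhangs it by 50 mm at the top and 14 mm at each long side, with free room for a finger there. Axes as the stand's.
- dock: Fixed grey dock, base 225 x 90 x 10 mm, with a black bed 124 (x) x 44 (y) mm, top 32 mm above the desk; the drive lies flat on it, length along x. End lips and corner guides (x from 38 to 62 mm either side) stand 8 mm above the bed leaving 6 mm of play at each end, 5 mm at each side; between the guides there is room for fingers. Origin under the bed's middle; x to the collar, z up.
- dock_seat (a point): Where the centre of the drive is when it lies fully home in the dock's bed: above the middle of the bed, 37 mm over the desk. Axes as the dock's.
- collar_grip (a point): On the vertical axis of the orange ribbed lock collar (50 mm diameter), 70 mm above the desk; collar top at 80 mm, underside 46 mm. It stands 102 mm from the bed's middle along the dock's +x. Grip it across its diameter from above by its upper 24 mm, above the tongue.
- collar_tongue (a point): Near the end of the collar's tongue (a bar 16 mm wide whose end is 52 mm from the axis, 46 to 54 mm above the desk); this point is 50 mm from the axis, at the tongue's top. A white stripe on top of the collar points the same way.
- collar (a joint): Angle of the lock collar (rad), growing anticlockwise seen from above. Near 0: open, tongue out to the dock's +y side, clear of the bed. 1.4: stop and locked mark (red line on the end lip), tongue to the dock's -x, over the drive's end with 4 mm of room. Light friction (0.06 N m); stays where it is left.
- mug: Loose blue mug, 80 mm across, 90 mm high, origin under its centre. Bystander.
- mouse: Loose black computer mouse, 105 x 60 x 30 mm, origin under its centre. Bystander.
Mind the look-alikes: they are no part of the job. Leave any red look-alike of the drive_blue alone.

How it is judged:
By the outcome, as a careful person would: the job done as asked, in the order asked, and still so for the second after the job is handed in, with the robot touching nothing.
It also fails if it takes over 69 s, if anything falls off the work surface, if the arm or the gripper's body presses on something with over 40 N, if the wrist force passes 120 N, or if a joint passes its speed limit or range.

## Working session

There is one attempt and no reset: what is moved stays moved. The work goes in short steps, Python scripts to look and compute and a tool call to move; the robot and the scene stay as the last step left them, time stands still between calls to the robot, and variables do not carry over. Pictures are saved under pics/ and viewed, at most 10 in all, crops included, and the job is handed in when it is done.

Besides the shell and the picture viewer there is one more tool, called after "Emit:" as name(argument=value, ...) on one line, values as JSON. play_rows: Moves the arm, as the interface text tells. Its arguments: {"type":"object","properties":{"deltas":{"type":"array","items":{"type":"number"}},"newtons":{"type":"number"}},"required":["deltas"]}

```bash
mkdir -p pics; cat > h.py <<'E'
import numpy as np, cv2
from scipy.spatial.transform import Rotation as Rn
from station import arm, vision, job
def grab(n,f):
    im=vision.capture(n); cv2.imwrite('pics/'+f+'.png',im[:,:,::-1]); return im
def ray(n,uv,obs=None):
    m=vision.camera_model(n)
    p=cv2.undistortPoints(np.array([[uv]],float),np.array(m['K']),np.array(m['dist_coeffs']))[0,0]
    d=np.array([p[0],p[1],1.])
    if n=='wrist':
        T=np.array(m['tool_from_camera']); R=Rn.from_rotvec(obs['tcp_rot']).as_matrix()
        o=R@T[:3,3]+obs['eef_pos']; d=R@T[:3,:3]@d
    else:
        R=np.array(m['R']); o=-R.T@np.array(m['t']); d=R.T@d
    return o,d/np.linalg.norm(d)
def plane(n,uv,z,obs=None):
    o,d=ray(n,uv,obs); return o+d*(z-o[2])/d[2]
def tri(*rs):
    A=sum(np.eye(3)-np.outer(d,d) for o,d in rs); b=sum((np.eye(3)-np.outer(d,d))@o for o,d in rs)
    x=np.linalg.solve(A,b); return x,[np.linalg.norm((np.eye(3)-np.outer(d,d))@(x-o)) for o,d in rs]
def proj(n,X):
    m=vision.camera_model(n); R=np.array(m['R'])
    return cv2.projectPoints(np.atleast_2d(X).astype(float),cv2.Rodrigues(R)[0],np.array(m['t'],float),np.array(m['K']),np.array(m['dist_coeffs']))[0][:,0]
E
python3 - <<'E'
from h import *
np.set_printoptions(precision=4,suppress=True)
o=arm.get_obs();print(o, arm.grip_point_offset)
a=grab('scene','s0');b=grab('top','t0')
cv2.imwrite('pics/st0.png',cv2.resize(np.vstack([a,b])[:,:,::-1],None,fx=.78,fy=.78))
for n in('scene','top'):
    m=vision.camera_model(n);print(n,-np.array(m['R']).T@m['t'],m['K'][0][0])
print(vision.camera_model('wrist'))
E
```

```text
{'clock': 0.0, 'joints': array([ 1.3608,  0.69  , -0.1945,  1.5664,  0.1573,  0.9025, -0.2151]), 'qvel': array([ 0.0021, -0.0002,  0.0007, -0.0015, -0.0001,  0.    , -0.0005]), 'tau': array([  0.    , -53.9604,  -1.2665, -15.8538,   0.0091,   0.0095,
         0.    ]), 'eef_pos': array([ 0.1507, -0.6059,  0.2305]), 'tcp_rot': array([-3.1164, -0.382 ,  0.0005]), 'contact_force': array([1.1163, 0.8147, 0.5544]), 'wrist_torque': array([-0.0192,  0.0272, -0.054 ]), 'finger_force': 0.0, 'gripper_width': 1.0015207924015914} 0.0187
scene [1.0218 0.3239 1.0259] 346.55667511696964
top [ 0.3486 -0.0094  1.3852] 499.235178275311
{'K': array([[310.0128,   0.    , 248.5938],
       [  0.    , 310.0128, 194.0908],
       [  0.    ,   0.    ,   1.    ]]), 'dist_coeffs': array([-0.0738,  0.    ,  0.    ,  0.    ,  0.    ]), 'tool_from_camera': array([[ 0.    , -0.9508, -0.3099,  0.0796],
       [ 1.    ,  0.0002, -0.0005,  0.0012],
       [ 0.0006, -0.3099,  0.9508, -0.1419],
       [ 0.    ,  0.    ,  0.    ,  1.    ]])}
```

View pics/t0.png

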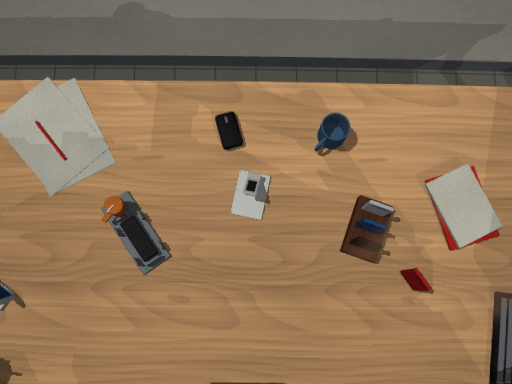

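View pics/s0.png

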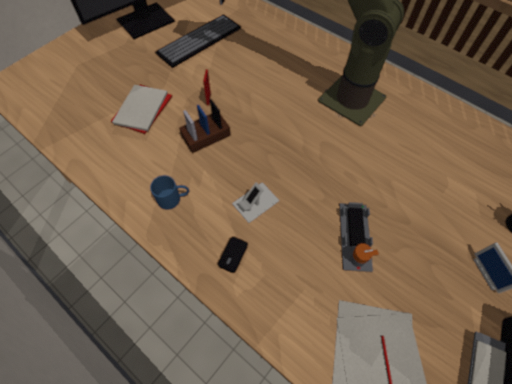

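Top view: the sorter is at about (368,229), with a silver drive at (377,208), blue at (372,226) and black at (368,242). The stand is at (251,195), the dock at (138,235), the collar at (114,206), the mouse at (229,130) and the mug at (333,130).
Candidates for the blue drive are the blue slab in the sorter's middle slot (top 372,226; scene 203,119) and the red slab outside it (top 416,280; scene 207,87). The blue one fits, since it is blue and in a slot. I'll confirm with an enlarged crop.

```bash
python3 - <<'E'
from h import *
np.set_printoptions(precision=4,suppress=True)
a=cv2.imread('pics/s0.png');b=cv2.imread('pics/t0.png')
L=cv2.resize(a[70:155,165:250],(400,400),interpolation=2);R=cv2.resize(b[185:285,335:435],(400,400),interpolation=2)
L2=cv2.resize(a[175:285,225:385],(400,200*11//8),interpolation=2)[:200];
cv2.imwrite('pics/c1.png',np.hstack([L,R]))
d1=cv2.resize(b[185:280,95:175],(400,475),interpolation=2);d2=cv2.resize(b[160:230,225:280],(373,475),interpolation=2)
cv2.imwrite('pics/c2.png',np.hstack([d1,d2]))
for n in('scene','top'):print(n,proj(n,[[0,0,0],[.15,-.607,.23],[.5,0,0]]))
for n,p in[('sorter',(368,229)),('blue',(372,226)),('stand',(251,195)),('dock',(138,235)),('collar',(114,206)),('red',(416,280)),('mug',(333,130)),('mouse',(229,130))]:print(n,plane('top',p,.03))
E
```

```text
scene [[351.6087  99.3987]
 [210.9935   3.7102]
 [275.5662 180.866 ]]
top [[247.2568 422.9604]
 [515.1972 379.1068]
 [249.7825 233.9459]]
sorter [ 0.5139 -0.324   0.03  ]
blue [ 0.5223 -0.3353  0.03  ]
stand [ 0.6047 -0.0021  0.03  ]
dock [0.4898 0.3046 0.03  ]
collar [0.569  0.3755 0.03  ]
red [ 0.3764 -0.4513  0.03  ]
mug [ 0.7957 -0.2327  0.03  ]
mouse [0.7914 0.0628 0.03  ]
```

View pics/c1.png

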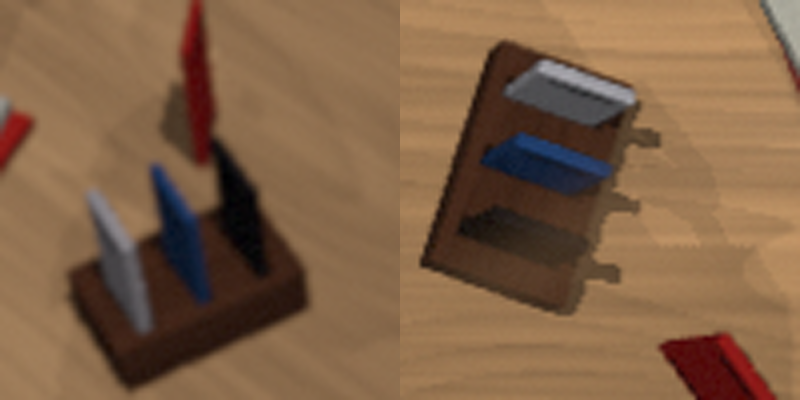

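View pics/c2.png

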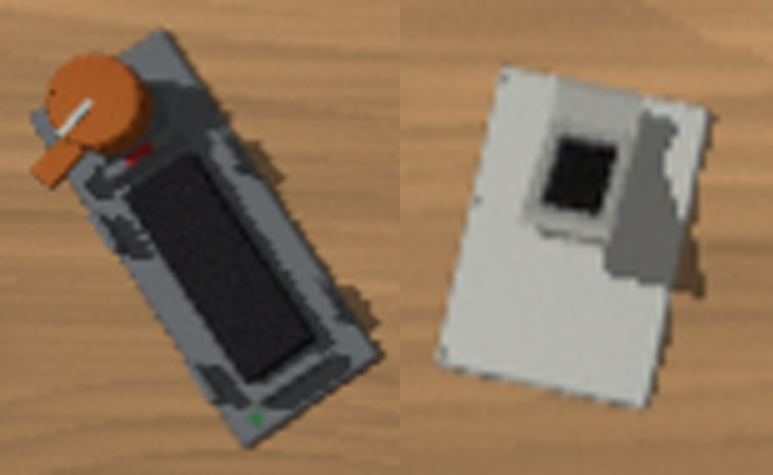

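The crop confirms it: the blue slab is the upright one in the sorter's middle slot, and the red one stands loose outside. The stand's ledge is on its far side (+x away from the robot, yaw about -13°), and the sorter's yaw is about -19°. The dock's +x is about +28°, with the collar open. I'll move over the sorter for wrist views.

Emit:
play_rows(deltas=[0.8,0.65,0.16,0,0,-0.5,85,0.8,0.65,0.16,0,0,-0.5,85,0.8,0.65,0.16,0,0,-0.5,85,0.8,0.65,0.16,0,0,-0.5,85,0.8,0.65,0.16,0,0,-0.5,85,0.8,0.65,0.16,0,0,-0.5,85,0.8,0.65,0.16,0,0,-0.5,85,0.8,0.65,0.16,0,0,-0.5,85])

```text
clock: 0.77
eef_pos: [0.4076, -0.3971, 0.2825]
tcp_rot: [-3.129, 0.279, 0.001]
contact_force: [1.2, -1.9, -0.7]
gripper_width: 0.997
finger_force: 0.0
```

Emit:
play_rows(deltas=[0.8,0.65,0.16,0,0,-0.5,85,0.8,0.65,0.16,0,0,-0.5,85,0.8,0.65,0.16,0,0,-0.5,85,0,0,0,0,0,0,85,0,0,0,0,0,0,85])

```text
clock: 1.18
eef_pos: [0.5051, -0.3175, 0.3013]
tcp_rot: [-3.099, 0.508, -0.001]
contact_force: [-0.1, -1.0, -0.1]
gripper_width: 0.994
finger_force: 0.0
```

```bash
python3 - <<'E'
from h import *
import pickle
np.set_printoptions(precision=4,suppress=True)
o=arm.get_obs();print(o['clock'],o['eef_pos'],Rn.from_rotvec(o['tcp_rot']).as_matrix(),o['joints'])
w=grab('wrist','w1');pickle.dump(o,open('o1.pkl','wb'))
E
```

```text
1.1833 [ 0.5051 -0.3175  0.3013] [[ 0.9477 -0.3191  0.0009]
 [-0.3191 -0.9477  0.0014]
 [ 0.0004 -0.0016 -1.    ]] [ 0.4891  0.571  -0.0074  1.5696  0.0028  1.0008 -1.4142]
```

View pics/w1.png

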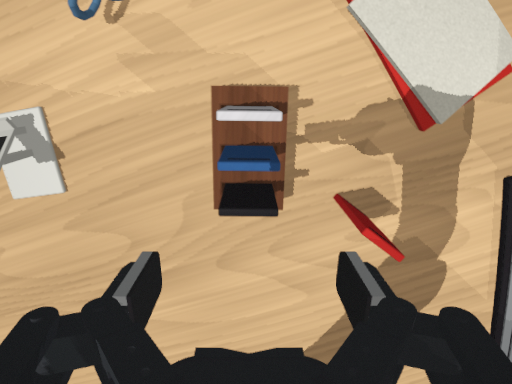

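Wrist view: in the sorter, silver is at (249,114), blue at (248,158) with its bright top strip at rows ~160-170, and black at (248,205). The sorter is almost aligned with the tool. Next I'll measure the strip.

```bash
python3 - <<'E'
from h import *
import pickle
np.set_printoptions(precision=4,suppress=True)
o=pickle.load(open('o1.pkl','rb'))
w=cv2.imread('pics/w1.png');
print(w[140:176:2,248].tolist())
hsv=cv2.cvtColor(w,cv2.COLOR_BGR2HSV)
m=((hsv[...,0]>100)&(hsv[...,0]<125)&(hsv[...,1]>120)); m[:130]=0;m[200:]=0;m[:,:200]=0;m[:,300:]=0
for thr in(90,110,130):
    s=(m&(hsv[...,2]>thr)).astype(np.uint8)
    c=max(cv2.findContours(s,0,2)[0],key=cv2.contourArea); r=cv2.minAreaRect(c);print(thr,r)
    bx=cv2.boxPoints(r);P=np.array([plane('wrist',p,.138,o) for p in bx]);print(P[:,:2].tolist(),P.mean(0), [np.linalg.norm(P[i]-P[i-1]) for i in range(4)])
t=cv2.imread('pics/t0.png');hs=cv2.cvtColor(t,cv2.COLOR_BGR2HSV)
E
```

```text
[[44, 65, 105], [44, 64, 103], [27, 36, 57], [73, 46, 29], [75, 47, 26], [77, 49, 29], [74, 46, 24], [76, 48, 27], [76, 48, 26], [57, 37, 25], [74, 47, 26], [128, 82, 46], [154, 99, 56], [153, 100, 57], [154, 100, 56], [130, 87, 66], [45, 67, 107], [44, 66, 107]]
90 ((248.5, 165.5), (9.0, 61.0), 90.0)
[[0.52948998809863, -0.293971203656299], [0.5100101046250258, -0.3519178257781866], [0.5011483891678543, -0.34921924771174195], [0.5207972030002356, -0.2907589259533403]] [ 0.5154 -0.3215  0.138 ] [np.float64(0.009267321123593047), np.float64(0.06113327142793875), np.float64(0.009263494180090396), np.float64(0.06167402293604194)]
110 ((244.0, 166.0), (8.0, 52.0), 90.0)
[[0.5285314075930151, -0.29361717893433603], [0.5119000631215744, -0.34305416957246543], [0.5040403259518028, -0.34058668803596753], [0.5207972030002356, -0.2907589259533403]] [ 0.5163 -0.317   0.138 ] [np.float64(0.008245455159440425), np.float64(0.05215954047230682), np.float64(0.008237956877214616), np.float64(0.052569942006618166)]
130 ((243.46542358398438, 165.81488037109375), (51.1138801574707, 7.707857131958008), 1.5074357986450195)
[[0.5218346951694202, -0.2909440555626619], [0.529206205774839, -0.29388642110084456], [0.5115632104267177, -0.3420172806180651], [0.5040534998895535, -0.3394378637354058]] [ 0.5167 -0.3166  0.138 ] [np.float64(0.051650947103374936), np.float64(0.007937045014744945), np.float64(0.051262607451438194), np.float64(0.007940349098531047)]
```

Emit:
play_rows(deltas=[0.13,-0.05,-0.8,0,0,0,85,0.13,-0.05,-0.8,0,0,0,85,0,0,-0.8,0,0,0,85,0,0,0,0,0,0,85,0,0,0,0,0,0,85])

```text
clock: 1.65
eef_pos: [0.5102, -0.3259, 0.2044]
tcp_rot: [-3.097, 0.523, 0.008]
contact_force: [-0.1, 0.0, -0.0]
gripper_width: 0.998
finger_force: 0.0
```

```bash
python3 - <<'E'
from h import *
import pickle
np.set_printoptions(precision=4,suppress=True)
o1=pickle.load(open('o1.pkl','rb'))
o=arm.get_obs();print(o['eef_pos'],o['tcp_rot'])
w=grab('wrist','w2')[:,:,::-1];
def strip(w,r0,r1):
    hsv=cv2.cvtColor(np.ascontiguousarray(w),cv2.COLOR_BGR2HSV)
    m=((hsv[...,0]>100)&(hsv[...,0]<125)&(hsv[...,1]>120)&(hsv[...,2]>92)); m[:r0]=0;m[r1:]=0;m[:,:150]=0;m[:,350:]=0
    c=max(cv2.findContours(m.astype(np.uint8),0,2)[0],key=cv2.contourArea);return cv2.minAreaRect(c)
a=strip(cv2.imread('pics/w1.png'),130,200);b=strip(w,100,260);print(a,b)
print(tri(ray('wrist',a[0],o1),ray('wrist',b[0],o)))
P=np.array([plane('wrist',p,.138,o) for p in cv2.boxPoints(b)]);print(P,P.mean(0))
E
```

```text
[ 0.5102 -0.3259  0.2044] [-3.0971  0.5233  0.0077]
((248.5, 165.5), (9.0, 61.0), 90.0) ((238.5, 204.5), (86.99998474121094, 10.999998092651367), -0.0)
(array([ 0.5147, -0.321 ,  0.1342]), [np.float64(0.0002695800589080249), np.float64(0.00026958005890795)])
[[ 0.5224 -0.2903  0.138 ]
 [ 0.5302 -0.2935  0.138 ]
 [ 0.5099 -0.3519  0.138 ]
 [ 0.5019 -0.3495  0.138 ]] [ 0.5161 -0.3213  0.138 ]
```

Emit:
play_rows(deltas=[0.15,0.11,0,0,0,0,85,0,0,-0.6,0,0,0,85,0,0,-0.6,0,0,0,85,0,0,-0.6,0,0,0,85,0,0,-0.6,0,0,0,85,0,0,-0.5,0,0,0,85,0,0,0,0,0,0,85,0,0,0,0,0,0,85])

```text
clock: 2.37
eef_pos: [0.5197, -0.3208, 0.0907]
tcp_rot: [3.098, -0.519, 0.002]
contact_force: [1.0, 0.0, 1.0]
gripper_width: 0.995
finger_force: 0.0
```

Emit:
play_rows(deltas=[0,0,0,0,0,0,50,0,0,0,0,0,0,50,0,0,0,0,0,0,50,0,0,0,0,0,0,50,0,0,0,0,0,0,50,0,0,0,0,0,0,50], newtons=60)

```text
clock: 2.87
eef_pos: [0.5205, -0.3216, 0.0922]
tcp_rot: [3.097, -0.52, 0.007]
contact_force: [-1.7, -0.1, 6.2]
gripper_width: 0.742
finger_force: 65.7
```

Emit:
play_rows(deltas=[0,0,0.2,0,0,0,50,0,0,0.3,0,0,0,50,0,0,0.3,0,0,0,50,0,0,0.4,0,0,0,50,0,0,0.5,0,0,0,50,0,0,0.6,0,0,0,50,0,0,0.6,0,0,0,50,0,0,0.3,0,0,0,50])

```text
clock: 3.53
eef_pos: [0.5198, -0.3213, 0.222]
tcp_rot: [3.096, -0.519, 0.007]
contact_force: [0.6, -0.1, -0.7]
gripper_width: 0.738
finger_force: 66.2
```

```bash
python3 - <<'E'
from h import *
np.set_printoptions(precision=4,suppress=True)
o=arm.get_obs();print(o['eef_pos'],o['tcp_rot'],o['contact_force'],o['gripper_width'],o['finger_force'],o['joints'])
w=grab('wrist','w3'); t=grab('top','t3')
# stand base: white mask in top
t=cv2.imread('pics/t0.png');hs=cv2.cvtColor(t,cv2.COLOR_BGR2HSV)
roi=np.zeros(t.shape[:2],bool);roi[160:230,222:280]=1
m=(roi&(hs[...,1]<60)).astype(np.uint8)
c=max(cv2.findContours(m,0,2)[0],key=cv2.contourArea);r=cv2.minAreaRect(c);print(r)
P=np.array([plane('top',p,.008) for p in cv2.boxPoints(r)]);print(P,P.mean(0),[np.linalg.norm(P[i]-P[i-1]) for i in range(4)])
# dock
cv2.imwrite('pics/w3v.png',cv2.imread('pics/w3.png'))
E
```

```text
[ 0.5198 -0.3213  0.222 ] [ 3.0965 -0.5194  0.0074] [ 0.6106 -0.1177 -0.6535] 0.7377610029958759 66.15149974822998 [ 0.4821  0.6747 -0.0072  1.6312  0.0065  0.8307 -1.4311]
((250.0279541015625, 194.5712890625), (32.16184616088867, 45.45994567871094), 12.26477336883545)
[[ 0.556   0.0573  0.008 ]
 [ 0.6836  0.0326  0.008 ]
 [ 0.6649 -0.0566  0.008 ]
 [ 0.5379 -0.0305  0.008 ]] [0.6106 0.0007 0.008 ] [np.float64(0.08964126521008413), np.float64(0.12997827140615154), np.float64(0.09118126851809293), np.float64(0.12968247658594564)]
```

View pics/w3.png

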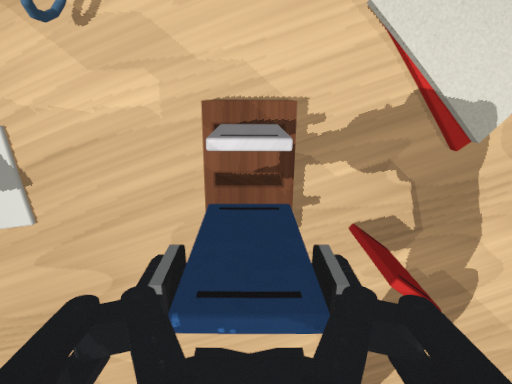

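The wrist view shows the drive held, clear of the slot, with its lower end at (250,205) and top at (250,325); silver is still seated. The stand measures 90x130 at (0.611,0.001), yaw -11.4°. I'll go there and look again with the wrist camera.

Emit:
play_rows(deltas=[-0.06,0.94,0.32,0,0,0.15,50,-0.06,0.94,0.32,0,0,0.15,50,-0.06,0.94,0.32,0,0,0.15,50,-0.06,0.94,0.32,0,0,0.15,50,-0.06,0.94,0.32,0,0,0.15,50,-0.06,0.94,0.32,0,0,0.15,50,-0.06,0.94,0.32,0,0,0.15,50,-0.06,0.94,0.32,0,0,0.15,50])

```text
clock: 4.3
eef_pos: [0.4982, -0.018, 0.3201]
tcp_rot: [3.125, -0.323, -0.003]
contact_force: [1.0, -0.0, -2.2]
gripper_width: 0.736
finger_force: 66.5
```

Emit:
play_rows(deltas=[0,0,0,0,0,0,50,0,0,0,0,0,0,50])

```text
clock: 4.47
eef_pos: [0.4992, -0.0167, 0.3203]
tcp_rot: [-3.125, 0.314, -0.0]
contact_force: [0.3, -0.8, -1.9]
gripper_width: 0.737
finger_force: 66.7
```

```bash
python3 - <<'E'
from h import *
import pickle
np.set_printoptions(precision=4,suppress=True)
o=arm.get_obs();print(o['eef_pos'],o['tcp_rot'],o['joints'])
w=grab('wrist','w4');pickle.dump(o,open('o4.pkl','wb'))
E
```

```text
[ 0.4992 -0.0167  0.3203] [-3.1249  0.3139 -0.0002] [-0.0344  0.4088 -0.0354  1.816   0.0165  0.9168 -1.848 ]
```

View pics/w4.png

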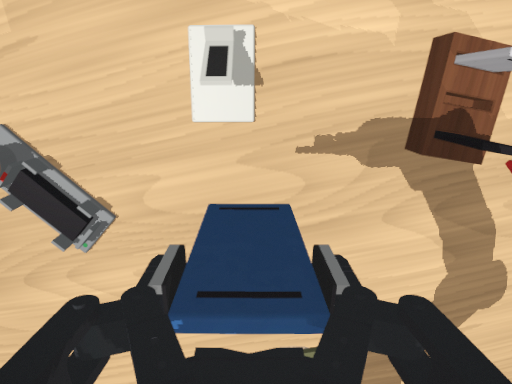

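Stand base spans cols 189-255, rows 25-122, with its pad at (217,61); the drive is held straight. Now the numbers.

```bash
python3 - <<'E'
from h import *
import pickle
np.set_printoptions(precision=4,suppress=True)
o=pickle.load(open('o4.pkl','rb'))
w=cv2.imread('pics/w4.png');hs=cv2.cvtColor(w,cv2.COLOR_BGR2HSV)
roi=np.zeros(w.shape[:2],bool);roi[15:135,178:270]=1
m=(roi&(hs[...,1]<60)).astype(np.uint8)
c=max(cv2.findContours(m,0,2)[0],key=cv2.contourArea)
q=cv2.approxPolyDP(cv2.convexHull(c),5,True)[:,0];print(q.tolist())
P=np.array([plane('wrist',p,.008,o) for p in q]);print(P,P.mean(0),[np.linalg.norm(P[i]-P[i-1]) for i in range(len(P))])
def pad(im,r):
    g=im.max(2);k=np.zeros(g.shape,bool);k[r[0]:r[1],r[2]:r[3]]=1
    m=(k&(g<55)).astype(np.uint8);c=max(cv2.findContours(m,0,2)[0],key=cv2.contourArea);rr=cv2.minAreaRect(c);return rr,cv2.approxPolyDP(c,2,True)[:,0].tolist()
a=pad(w,(35,90,195,240));b=pad(cv2.imread('pics/t0.png'),(170,205,235,268));print(a,b)
X,e=tri(ray('wrist',a[0][0],o),ray('top',b[0][0]));print(X,e)
# drive in tool frame: front face corners
mb=((hs[...,0]>100)&(hs[...,0]<125)&(hs[...,1]>120)).astype(np.uint8);mb[:190]=0
c=max(cv2.findContours(mb,0,2)[0],key=cv2.contourArea);print(cv2.approxPolyDP(cv2.convexHull(c),4,True)[:,0].tolist())
print(w[305:336:2,250].tolist())
E
```

```text
[[252, 24], [253, 121], [193, 121], [188, 26]]
[[ 0.6653 -0.0556  0.008 ]
 [ 0.5394 -0.0319  0.008 ]
 [ 0.5568  0.0527  0.008 ]
 [ 0.6806  0.0287  0.008 ]] [ 0.6105 -0.0015  0.008 ] [np.float64(0.0857050600832766), np.float64(0.12813622071388722), np.float64(0.08638958863749396), np.float64(0.126057468637474)]
(((216.5, 61.0), (28.0, 19.0), 90.0), [[210, 47], [207, 75], [224, 75], [226, 47]]) (((251.1500244140625, 185.5500030517578), (8.221921920776367, 10.435514450073242), 18.434947967529297), [[249, 181], [246, 189], [253, 191], [256, 182]])
[ 0.6225 -0.003   0.0702] [np.float64(0.000758612394224764), np.float64(0.0007586123942248525)]
[[209, 205], [289, 205], [329, 312], [323, 332], [174, 331], [168, 313]]
[[88, 56, 33], [87, 56, 33], [86, 55, 31], [87, 57, 32], [88, 56, 31], [94, 60, 35], [100, 63, 36], [105, 67, 40], [108, 69, 39], [107, 67, 40], [108, 68, 39], [109, 68, 39], [109, 69, 39], [108, 70, 40], [110, 88, 77], [132, 180, 213]]
```

```bash
python3 - <<'E'
from h import *
np.set_printoptions(precision=4,suppress=True)
m=vision.camera_model('wrist');T=np.array(m['tool_from_camera'])
# tool-like frame: front face +x, image left = tool -y
obj=np.array([[5,-32,65],[5,32,65],[5,32,-65],[-5,32,-65],[-5,-32,-65],[5,-32,-65]],float)/1000
img=np.array([[208.5,204.5],[290,204.5],[329.5,313.5],[323.5,332.5],[173.5,332],[167.5,313.5]])
ok,r,t=cv2.solvePnP(obj,img,np.array(m['K']),np.array(m['dist_coeffs']),flags=cv2.SOLVEPNP_SQPNP)
Rm=T[:3,:3]@cv2.Rodrigues(r)[0];print(Rm,T[:3,:3]@t[:,0]+T[:3,3])
print(cv2.projectPoints(obj,r,t,np.array(m['K']),np.array(m['dist_coeffs']))[0][:,0]-img)
E
```

```text
[[ 1.      0.0018 -0.0043]
 [-0.0018  1.      0.0042]
 [ 0.0043 -0.0042  1.    ]] [-0.009   0.0012  0.0252]
[[ 0.609  -0.0575]
 [-0.6096 -0.0686]
 [-1.7102 -0.2445]
 [ 2.1022  0.3602]
 [-2.0602  0.5696]
 [ 1.6676 -0.4973]]
```

Emit:
play_rows(deltas=[0.38,0.046,-0.37,-0.165,-0.817,0,50,0.38,0.046,-0.37,-0.165,-0.817,0,50,0.38,0.046,-0.37,-0.165,-0.817,0,50,0.38,0.046,-0.37,-0.165,-0.817,0,50,0.38,0.046,-0.37,-0.165,-0.817,0,50,0.38,0.046,-0.37,-0.165,-0.817,0,50,0.38,0.046,-0.37,-0.165,-0.817,0,50,0.38,0.046,-0.37,-0.165,-0.817,0,50])

```text
clock: 5.18
eef_pos: [0.6223, -0.0105, 0.2533]
tcp_rot: [2.935, -0.314, 0.798]
contact_force: [0.6, -1.1, -1.6]
gripper_width: 0.742
finger_force: 66.6
```

Emit:
play_rows(deltas=[0,0,0,0,0,0,50,0,0,0,0,0,0,50])

```text
clock: 5.35
eef_pos: [0.6256, -0.007, 0.2547]
tcp_rot: [2.938, -0.32, 0.807]
contact_force: [0.5, -0.3, -1.2]
gripper_width: 0.739
finger_force: 66.8
```

```bash
cat >> h.py <<'E'
def goal(o,p,R):
    "units to go from measured pose to p,R"
    d=(np.array(p)-o['eef_pos'])/.04; r=np.degrees((Rn.from_matrix(R)*Rn.from_rotvec(o['tcp_rot']).inv()).as_rotvec())/6
    print('clock',o['clock'],'d',d.round(3),'rot',r.round(3))
def toolR(yaw,pitch):
    "tool x heading yaw, tilted by pitch (deg) about its -y... rotation about heading-frame y"
    return (Rn.from_euler('z',yaw,degrees=True)*Rn.from_euler('y',pitch,degrees=True)*Rn.from_euler('x',180,degrees=True)).as_matrix()
S=np.array([.6105,-.001]); Rs=Rn.from_euler('z',-11.4,degrees=True).as_matrix()
def st(x,y,z): return np.array([*S,0])+Rs@np.array([x,y,z])/1000
E
python3 - <<'E'
from h import *
o=arm.get_obs();print(o['joints'].round(3),o['eef_pos'].round(4))
goal(o,st(9.9,1,136),toolR(-11.4,-40))
E
```

```text
[-0.396  0.546  0.339  2.087  0.726  0.044 -2.654] [ 0.6256 -0.007   0.2547]
clock 5.35 d [-0.131  0.126 -2.967] rot [-0.135 -1.529  0.236]
```

Joint 6 and joint 7 have reached their limits, so the wrist has to work on its other branch (j5 near π). I'll straighten up, half-turn the tool (the drive is symmetric), then tilt by way of a sideways lean.

Emit:
play_rows(deltas=[-0.4,0,0.3,0.19,0.95,0,50,-0.4,0,0.3,0.19,0.95,0,50,-0.4,0,0.3,0.19,0.95,0,50,-0.4,0,0.3,0.19,0.95,0,50,-0.4,0,0.3,0.19,0.95,0,50,0,0,0,0,0,1,50,0,0,0,0,0,1,50,0,0,0,0,0,1,50])

```text
clock: 6.02
eef_pos: [0.5621, -0.0106, 0.2959]
tcp_rot: [3.107, 0.154, 0.201]
contact_force: [-0.5, 0.3, -1.5]
gripper_width: 0.738
finger_force: 66.9
```

Emit:
play_rows(deltas=[0,0,0,0,0,1,50,0,0,0,0,0,1,50,0,0,0,0,0,1,50,0,0,0,0,0,1,50,0,0,0,0,0,1,50,0,0,0,0,0,1,50,0,0,0,0,0,1,50,0,0,0,0,0,1,50])

```text
clock: 6.68
eef_pos: [0.5617, -0.0105, 0.2955]
tcp_rot: [-2.769, -1.402, -0.197]
contact_force: [0.1, 0.2, -2.5]
gripper_width: 0.742
finger_force: 66.9
```

Emit:
play_rows(deltas=[0,0,0,0,0,1,50,0,0,0,0,0,1,50,0,0,0,0,0,1,50,0,0,0,0,0,1,50,0,0,0,0,0,1,50,0,0,0,0,0,1,50,0,0,0,0,0,1,50,0,0,0,0,0,1,50])

```text
clock: 7.35
eef_pos: [0.5619, -0.0107, 0.2954]
tcp_rot: [-1.928, -2.369, -0.158]
contact_force: [0.6, 0.4, -0.8]
gripper_width: 0.737
finger_force: 66.9
```

```bash
python3 - <<'E'
from h import *
o=arm.get_obs();print(o['joints'].round(3),o['eef_pos'].round(4))
goal(o,[.5,0,.32],toolR(168.6,0))
E
```

```text
[ 0.589  0.713 -1.053  1.65   0.543  1.103 -0.372] [ 0.5619 -0.0107  0.2954]
clock 7.35 d [-1.548  0.268  0.614] rot [-1.126 -0.732 11.13 ]
```

Emit:
play_rows(deltas=[-0.19,0.03,0.08,-0.14,-0.09,0.98,50,-0.19,0.03,0.08,-0.14,-0.09,0.98,50,-0.19,0.03,0.08,-0.14,-0.09,0.98,50,-0.19,0.03,0.08,-0.14,-0.09,0.98,50,-0.19,0.03,0.08,-0.14,-0.09,0.98,50,-0.19,0.03,0.08,-0.14,-0.09,0.98,50,-0.19,0.03,0.08,-0.14,-0.09,0.98,50,-0.19,0.03,0.08,-0.14,-0.09,0.98,50])

```text
clock: 8.02
eef_pos: [0.5008, -0.0008, 0.3212]
tcp_rot: [0.838, 3.017, 0.032]
contact_force: [0.3, -0.3, -1.5]
gripper_width: 0.739
finger_force: 66.7
```

```bash
python3 - <<'E'
from h import *
o=arm.get_obs();print(o['joints'].round(3),o['eef_pos'].round(4))
goal(o,[.5,0,.32],toolR(168.6,0))
E
```

```text
[ 0.654  0.671 -1.288  1.792  0.688  1.2    0.195] [ 0.5008 -0.0008  0.3212]
clock 8.0167 d [-0.02   0.019 -0.031] rot [-0.185  0.116  3.273]
```

Emit:
play_rows(deltas=[0,0,0,0,0,1,50,0,0,0,0,0,1,50,0,0,0,0,0,1,50,0.4,0,0,-0.18,-0.9,0,50,0.4,0,0,-0.18,-0.9,0,50,0.4,0,0,-0.18,-0.9,0,50,0.4,0,0,-0.18,-0.9,0,50])

```text
clock: 8.6
eef_pos: [0.5658, -0.001, 0.3212]
tcp_rot: [0.312, 2.731, -0.012]
contact_force: [0.0, -0.3, -1.6]
gripper_width: 0.738
finger_force: 66.8
```

```bash
python3 - <<'E'
from h import *
o=arm.get_obs();print(o['joints'].round(3),o['eef_pos'].round(4))
goal(o,st(9.9,1,200),toolR(-11.4,-40)@np.diag([-1,-1,1]))
E
```

```text
[ 0.645  0.613 -1.281  1.977  1.111  0.929  0.166] [ 0.5658 -0.001   0.3212]
clock 8.6 d [ 1.364 -0.025 -3.031] rot [-0.935 -2.793  0.155]
```

Emit:
play_rows(deltas=[0.34,0,-0.4,-0.23,-0.7,0.04,50,0.34,0,-0.4,-0.23,-0.7,0.04,50,0.34,0,-0.4,-0.23,-0.7,0.04,50,0.34,0,-0.4,-0.23,-0.7,0.04,50,0,0,0,0,0,0,50])

```text
clock: 9.02
eef_pos: [0.6159, -0.0019, 0.2551]
tcp_rot: [0.241, 2.454, -0.09]
contact_force: [-0.5, 0.7, -1.3]
gripper_width: 0.736
finger_force: 66.9
```

```bash
python3 - <<'E'
from h import *
o=arm.get_obs();print(o['joints'].round(3),o['eef_pos'].round(4))
goal(o,st(9.9,1,200),toolR(-11.4,-40)@np.diag([-1,-1,1]))
goal(o,st(9.9,1,136),toolR(-11.4,-40)@np.diag([-1,-1,1]))
E
```

```text
[ 0.443  0.717 -1.071  2.205  1.825  0.938 -0.488] [ 0.6159 -0.0019  0.2551]
clock 9.0167 d [ 0.111 -0.002 -1.377] rot [-0.002 -0.198 -0.016]
clock 9.0167 d [ 1.110e-01 -2.000e-03 -2.977e+00] rot [-0.002 -0.198 -0.016]
```

```bash
python3 - <<'E'
from h import *
o=arm.get_obs();R=toolR(-11.4,-40)@np.diag([-1,-1,1])
goal(o,st(.7,-1,128),R);goal(o,st(-8.9,-1,100.7),R)
E
```

```text
clock 9.0167 d [-0.124 -0.006 -3.177] rot [-0.002 -0.198 -0.016]
clock 9.0167 d [-0.359  0.042 -3.86 ] rot [-0.002 -0.198 -0.016]
```

Emit:
play_rows(deltas=[-0.02,0,-0.5,0,-0.05,0,50,-0.02,0,-0.5,0,-0.05,0,50,-0.02,0,-0.5,0,-0.05,0,50,-0.02,0,-0.5,0,-0.05,0,50,-0.02,0,-0.5,0,0,0,50,-0.02,0,-0.5,0,0,0,50,0,0,0,0,0,0,50,0,0,0,0,0,0,50])

```text
clock: 9.68
eef_pos: [0.6133, -0.0016, 0.1396]
tcp_rot: [0.244, 2.43, -0.087]
contact_force: [0.5, 0.2, -1.1]
gripper_width: 0.743
finger_force: 66.9
```

```bash
python3 - <<'E'
from h import *
o=arm.get_obs();R=toolR(-11.4,-40)@np.diag([-1,-1,1]);print(o['joints'].round(3))
goal(o,st(.7,-1,128),R);goal(o,st(-8.9,-1,100.7),R)
s=grab('scene','s5');t=grab('top','t5');cv2.imwrite('pics/s5c.png',np.hstack([cv2.resize(s[140:240,200:300],(400,400),interpolation=2),cv2.resize(t[140:240,200:300],(400,400),interpolation=2)])[:,:,::-1])
E
```

```text
[ 0.362  0.993 -1.006  2.319  2.147  1.188 -0.768]
clock 9.6833 d [-0.057 -0.013 -0.289] rot [-0.01   0.032  0.008]
clock 9.6833 d [-0.293  0.034 -0.971] rot [-0.01   0.032  0.008]
```

View pics/s5c.png

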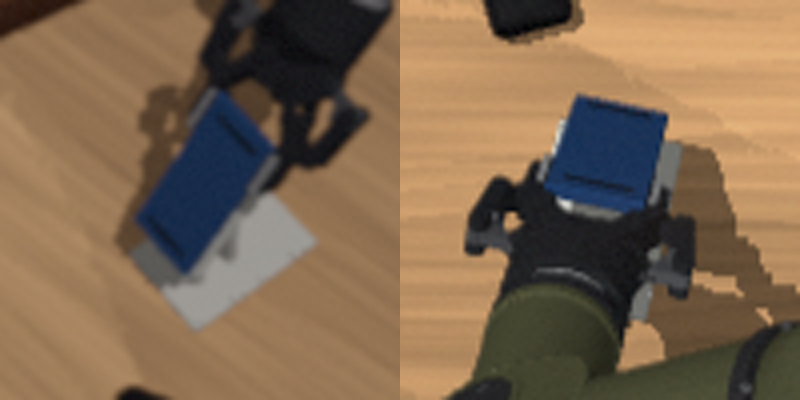

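The drive hovers over the stand in line with it, lower end at the ledge side in both views. Triangulating its face corners to check.

```bash
cat >> h.py <<'E'
def quad(im,roi,hl=(100,125),smin=110):
    hs=cv2.cvtColor(im,cv2.COLOR_RGB2HSV);k=np.zeros(im.shape[:2],np.uint8);k[roi[0]:roi[1],roi[2]:roi[3]]=1
    m=k*((hs[...,0]>hl[0])&(hs[...,0]<hl[1])&(hs[...,1]>smin))
    m=cv2.morphologyEx(m,cv2.MORPH_CLOSE,np.ones((5,5)))
    c=cv2.convexHull(max(cv2.findContours(m,0,2)[0],key=cv2.contourArea))
    for e in np.arange(1,8,.25):
        q=cv2.approxPolyDP(c,e,True)[:,0]
        if len(q)<=4: break
    return q
def face(s,t,roi_s,roi_t):
    qs=quad(s,roi_s).astype(float);qt=quad(t,roi_t).astype(float)
    cs=qs.mean(0);ct=qt.mean(0);qs+=.5*np.sign(qs-cs);qt+=.5*np.sign(qt-ct)
    best=None
    for fl in (0,1):
        for k in range(4):
            q=np.roll(qs[::-1] if fl else qs,k,0)
            X=[tri(ray('scene',a),ray('top',b)) for a,b in zip(q,qt)]
            e=sum(x[1][0] for x in X)
            if best is None or e<best[0]: best=(e,np.array([x[0] for x in X]))
    return qs,qt,best
E
python3 - <<'E'
from h import *
np.set_printoptions(precision=4,suppress=True)
im=lambda f:cv2.imread('pics/'+f+'.png')[:,:,::-1].copy()
qs,qt,(e,X)=face(im('s5'),im('t5'),(155,215,225,280),(155,200,225,280));print(qs.tolist(),qt.tolist(),e);print(X)
L=(X-np.array([*S,0]))@Rs*1000;print('stand frame',L,L.mean(0))
print([np.linalg.norm(X[i]-X[i-1]) for i in range(4)])
print('expected centre front face', np.array([7.05+3.83,0,88+3.2]))
E
```

```text
[[256.5, 162.5], [267.5, 176.5], [244.5, 207.5], [234.5, 193.5]] [[243.5, 164.5], [266.5, 168.5], [260.5, 192.5], [235.5, 187.5]] 0.005794332234851951
[[ 0.6288  0.0149  0.2761]
 [ 0.6643 -0.0412  0.0922]
 [ 0.628  -0.0305 -0.0486]
 [ 0.5953  0.0333  0.1827]]
stand frame [[ 14.7881  19.2288 276.1468]
 [ 60.7154 -28.7586  92.1698]
 [ 22.9806 -25.4384 -48.5933]
 [-21.7048  30.6376 182.6776]] [ 19.1948  -1.0827 125.6002]
[np.float64(0.10098705058844003), np.float64(0.19560069792981233), np.float64(0.14577109362861107), np.float64(0.24213124874465827)]
expected centre front face [10.88  0.   91.2 ]
```

```bash
python3 - <<'E'
from h import *
np.set_printoptions(precision=4,suppress=True)
qs=[[244.5,207.5],[234.5,193.5],[256.5,162.5],[267.5,176.5]];qt=[[243.5,164.5],[266.5,168.5],[260.5,192.5],[235.5,187.5]]
r=[tri(ray('scene',a),ray('top',b)) for a,b in zip(qs,qt)];X=np.array([x[0] for x in r]);print([x[1][0] for x in r])
L=(X-np.array([*S,0]))@Rs*1000;print('stand frame',L,L.mean(0))
u=(L[2]+L[3]-L[0]-L[1])/2;print(np.linalg.norm(u),u, np.degrees(np.arctan2(u[2],-u[0])))
E
```

```text
[np.float64(0.0027574895649429888), np.float64(0.0018116202852534937), np.float64(0.0018883491745627582), np.float64(0.0024034811963480193)]
stand frame [[ 62.431   30.3072  89.0031]
 [ 60.7154 -28.7586  92.1698]
 [-24.1178 -28.8142 184.0108]
 [-21.7048  30.6376 182.6776]] [ 19.3309   0.843  136.9653]
125.4657551505352 [-84.4845   0.1374  92.7577] 47.67247952911169
```

Emit:
play_rows(deltas=[-0.07,0.01,-0.18,0,0.01,0,50,-0.07,0.01,-0.18,0,0.01,0,50,-0.07,0.01,-0.18,0,0.01,0,50,-0.07,0,-0.18,0,0,0,50,-0.07,0,-0.18,0,0,0,50,0,0,0,0,0,0,50,0,0,0,0,0,0,50])

```text
clock: 10.37
eef_pos: [0.5996, 0.0018, 0.1033]
tcp_rot: [0.24, 2.431, -0.083]
contact_force: [-0.5, 0.2, -1.4]
gripper_width: 0.743
finger_force: 66.9
```

Emit:
play_rows(deltas=[0.04,-0.01,-0.04,0,0,0,50,0.03,0,-0.04,0,0,0,50,0,0,0,0,0,0,50])

```text
clock: 10.62
eef_pos: [0.601, 0.0018, 0.1029]
tcp_rot: [0.235, 2.429, -0.083]
contact_force: [-16.4, -0.1, 18.1]
gripper_width: 0.739
finger_force: 69.4
```

```bash
python3 - <<'E'
from h import *
o=arm.get_obs();R=toolR(-11.4,-40)@np.diag([-1,-1,1])
goal(o,st(-8.9,-1,100.7),R);print(o['contact_force'].round(1))
E
```

```text
clock 10.6167 d [ 0.015 -0.05  -0.055] rot [-0.014  0.047 -0.063]
[-16.4  -0.1  18.1]
```

Emit:
play_rows(deltas=[-0.04,0.01,0.04,0,0,0,50,-0.02,0,-0.016,0,0,0,50,-0.02,0.01,-0.016,0,0,0,50,0,0,0,0,0,0,50])

```text
clock: 10.95
eef_pos: [0.6006, 0.0021, 0.1026]
tcp_rot: [0.24, 2.426, -0.084]
contact_force: [-5.3, -1.2, 7.6]
gripper_width: 0.739
finger_force: 67.9
```

Emit:
play_rows(deltas=[-0.02,0,-0.016,0,0,0,50,-0.02,0.01,-0.016,0,0,0,50,0,0,0,0,0,0,50])

```text
clock: 11.2
eef_pos: [0.6001, 0.0022, 0.1022]
tcp_rot: [0.241, 2.422, -0.085]
contact_force: [-3.2, -0.8, 8.4]
gripper_width: 0.74
finger_force: 67.9
```

Emit:
play_rows(deltas=[-0.02,0,-0.016,0,0,0,50,0,0,0,0,0,0,66,0,0,0,0,0,0,70,0,0,0,0,0,0,76,0,0,0,0,0,0,80,0,0,0,0,0,0,85,0,0,0,0,0,0,85])

```text
clock: 11.78
eef_pos: [0.5973, 0.0024, 0.0993]
tcp_rot: [0.241, 2.429, -0.084]
contact_force: [-0.4, 0.2, -0.1]
gripper_width: 0.997
finger_force: 0.0
```

```bash
python3 - <<'E'
from h import *
np.set_printoptions(precision=4,suppress=True)
s=grab('scene','s6');t=grab('top','t6')
qs=quad(s,(160,220,225,280));qt=quad(t,(160,210,225,280));print(qs.tolist(),qt.tolist())
print(arm.get_obs()['contact_force'])
cv2.imwrite('pics/s6c.png',np.hstack([cv2.resize(s[140:240,200:300],(400,400),interpolation=2),cv2.resize(t[140:240,200:300],(400,400),interpolation=2)])[:,:,::-1])
E
```

```text
[[261, 169], [272, 182], [250, 210], [239, 197]] [[243, 174], [264, 178], [258, 203], [235, 199]]
[ 0.3253 -0.1695 -0.2366]
```

View pics/s6c.png

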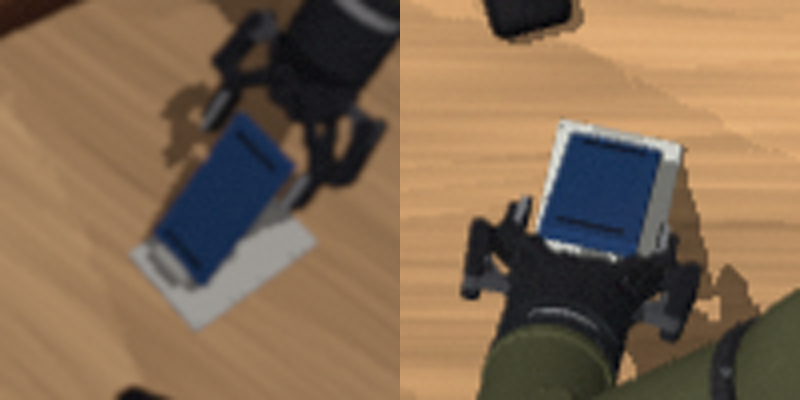

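The drive rests square on the stand, and the gripper is open and clear of it on both sides. I'll retreat up the slope and come round to the front.

Emit:
play_rows(deltas=[-0.32,0.06,0.38,0,0,0,85,-0.32,0.06,0.38,0,0,0,85,-0.32,0.06,0.38,0,0,0,85,-0.32,0.06,0.38,0,0,0,85,-0.32,0.06,0.38,0,0,0,85])

```text
clock: 12.3
eef_pos: [0.5326, 0.0145, 0.1759]
tcp_rot: [0.241, 2.43, -0.083]
contact_force: [-0.1, -0.1, 0.0]
gripper_width: 0.996
finger_force: 0.0
```

Emit:
play_rows(deltas=[0.1,-0.02,0.7,0.19,0.93,0,85,0.2,-0.05,0.6,0.19,0.93,0,85,0.2,-0.06,0.6,0.19,0.93,0,85,0.3,-0.06,0.6,0.19,0.93,0,85,0.3,-0.06,0.5,0.19,0.93,0,85,0.3,-0.06,0.3,0.19,0.93,0,85,0.3,-0.06,0.2,0.19,0.93,0,85,0.3,-0.06,0,0.19,0.93,0,85])

```text
clock: 12.97
eef_pos: [0.586, -0.013, 0.2569]
tcp_rot: [0.29, 3.003, -0.109]
contact_force: [1.4, -0.4, -0.1]
gripper_width: 0.993
finger_force: 0.0
```

```bash
python3 - <<'E'
from h import *
np.set_printoptions(precision=4,suppress=True)
o=arm.get_obs();print(o['joints'].round(3),o['eef_pos'].round(4))
goal(o,st(90,0,280),toolR(-11.4,40)@np.diag([-1,-1,1]))
s=grab('scene','s7');t=grab('top','t7')
n=Rs@np.array([.766,0,.643]);P0=st(7.05,0,88)+.005*n
for nm,im,roi in(('scene',s,(160,220,225,285)),('top',t,(165,215,225,280))):
    q=quad(im,roi)
    X=[]
    for p in q:
        a,d=ray(nm,p);X.append(a+d*((P0-a)@n)/(d@n))
    X=np.array(X);L=(X-np.array([*S,0]))@Rs*1000;print(nm,q.tolist(),L.round(1).tolist(),L.mean(0).round(1),[round(1000*np.linalg.norm(X[i]-X[i-1])) for i in range(len(X))])
print('expected',(P0-np.array([*S,0]))@Rs*1000)
E
```

```text
[ 0.491  0.763 -1.099  1.749  0.912  1.111  0.453] [ 0.586  -0.013   0.2569]
clock 12.9667 d [ 2.817 -0.145  0.578] rot [ 2.079  7.635 -0.256]
scene [[261, 170], [272, 181], [250, 210], [239, 197]] [[-35.2, -17.1, 146.1], [-35.9, 33.2, 146.9], [44.9, 30.5, 50.7], [44.0, -26.8, 51.8]] [ 4.4  4.9 98.9] [124, 50, 126, 57]
top [[249, 201], [235, 198], [235, 196], [237, 193]] [[-45.0, -6.0, 157.7], [-44.8, 29.8, 157.6], [-38.6, 31.5, 150.1], [-27.6, 29.1, 137.1]] [-39.   21.1 150.6] [44, 36, 10, 17]
expected [10.88   0.    91.215]
```

Emit:
play_rows(deltas=[0.35,-0.02,0.08,0.24,0.93,-0.03,85,0.35,-0.02,0.08,0.24,0.93,-0.03,85,0.35,-0.02,0.08,0.24,0.93,-0.03,85,0.35,-0.02,0.08,0.24,0.93,-0.03,85,0.35,-0.02,0.08,0.24,0.93,-0.03,85,0.35,-0.02,0.08,0.24,0.93,-0.03,85,0.35,-0.02,0.08,0.24,0.93,-0.03,85,0.35,-0.02,0.08,0.24,0.93,-0.03,85])

```text
clock: 13.73
eef_pos: [0.6665, -0.0224, 0.26]
tcp_rot: [-0.272, -2.558, -0.033]
contact_force: [0.8, 0.0, -1.2]
gripper_width: 0.993
finger_force: 0.0
```

```bash
python3 - <<'E'
from h import *
np.set_printoptions(precision=4,suppress=True)
o=arm.get_obs();print(o['joints'].round(3),o['eef_pos'].round(4))
goal(o,st(69,0,162),toolR(-11.4,40)@np.diag([-1,-1,1]))
n=Rs@np.array([.766,0,.643]);P0=st(7.05,0,88)+.005*n
for q in ([[243,174],[264,178],[258,203],[235,199]],):
    X=[]
    for p in q:
        a,d=ray('top',p);X.append(a+d*((P0-a)@n)/(d@n))
    X=np.array(X);L=(X-np.array([*S,0]))@Rs*1000;print(L.round(1).tolist(),L.mean(0).round(1),[round(1000*np.linalg.norm(X[i]-X[i-1])) for i in range(len(X))])
w=grab('wrist','w7')
q=quad(w,(0,384,0,512));print(q.tolist())
X=[]
for p in q:
    a,d=ray('wrist',p,o);X.append(a+d*((P0-a)@n)/(d@n))
X=np.array(X);L=(X-np.array([*S,0]))@Rs*1000;print(L.round(1).tolist(),L.mean(0).round(1),[round(1000*np.linalg.norm(X[i]-X[i-1])) for i in range(len(X))])
E
```

```text
[ 0.15   1.142 -0.641  0.608  0.37   2.029  1.117] [ 0.6665 -0.0224  0.26  ]
clock 13.7333 d [ 0.29   0.193 -2.45 ] rot [0.562 1.152 0.012]
[[42.8, 30.5, 53.1], [44.4, -27.9, 51.3], [-45.3, -29.0, 158.1], [-48.0, 29.0, 161.3]] [ -1.5   0.6 106. ] [141, 59, 139, 58]
[[294, 157], [289, 253], [239, 255], [233, 158]]
[[-37.0, 28.5, 148.2], [45.5, 30.0, 50.0], [47.3, -29.3, 47.8], [-36.9, -29.0, 148.1]] [ 4.7  0.1 98.6] [57, 128, 59, 131]
```

```bash
python3 - <<'E'
from h import *
np.set_printoptions(precision=4,suppress=True)
o=arm.get_obs()
def ex(q):
    q=np.array(q,float);return q+.5*np.sign(q-q.mean(0))
W=ex([[289,253],[239,255],[233,158],[294,157]]) # order: (+y low)(-y low)(-y up)(+y up)
# stand +y is image right (tool y = +stand y)
T=ex([[243,174],[264,178],[258,203],[235,199]])
Sc=ex([[250,210],[239,197],[261,169.5],[272,181.5]])
for use in('wt','ws','wts'):
    L=[]
    for i in range(4):
        rs=[ray('wrist',W[i],o)]
        if 't' in use: rs.append(ray('top',T[i]))
        if 's' in use: rs.append(ray('scene',Sc[i]))
        L.append(tri(*rs)[0])
    L=(np.array(L)-np.array([*S,0]))@Rs*1000
    u=(L[2]+L[3]-L[0]-L[1])/2;print(use,L.round(1).tolist(),L.mean(0).round(1),np.linalg.norm(u).round(1),np.degrees(np.arctan2(u[2],-u[0])).round(1))
E
```

```text
wt [[44.8, 26.6, 47.8], [45.4, -33.7, 61.6], [-42.1, -33.8, 139.0], [-44.4, 27.7, 129.1]] [ 0.9 -3.3 94.3] 118.8 41.9
ws [[42.3, 22.6, 30.4], [41.9, -39.2, 27.0], [-58.6, -41.9, 97.7], [-47.4, 23.9, 122.3]] [-5.5 -8.6 69.4] 125.1 40.5
wts [[45.1, 27.2, 43.1], [45.9, -32.6, 45.9], [-44.0, -31.8, 130.1], [-44.3, 27.5, 130.1]] [ 0.7 -2.4 87.3] 123.9 43.7
```

```bash
python3 - <<'E'
from h import *
o=arm.get_obs()
goal(o,st(45,0,155),toolR(-11.4,35)@np.diag([-1,-1,1]))
E
```

```text
clock 13.7833 d [-0.252  0.457 -2.531] rot [0.557 0.251 0.072]
```

Emit:
play_rows(deltas=[-0.05,0.09,-0.5,0.11,0.05,0.01,85,-0.05,0.09,-0.5,0.11,0.05,0.01,85,-0.05,0.09,-0.5,0.11,0.05,0.01,85,-0.05,0.09,-0.5,0.11,0.05,0.02,85,-0.05,0.09,-0.5,0.11,0.05,0.02,85,0,0,0,0,0,0,85,0,0,0,0,0,0,85,0,0,0,0,0,0,85])

```text
clock: 14.45
eef_pos: [0.6556, -0.0064, 0.1627]
tcp_rot: [-0.243, -2.53, -0.095]
contact_force: [-0.1, 0.1, 0.3]
gripper_width: 0.996
finger_force: 0.0
```

```bash
python3 - <<'E'
from h import *
np.set_printoptions(precision=4,suppress=True)
o=arm.get_obs();print(o['joints'].round(3),o['qvel'].round(3),o['eef_pos'].round(4),Rn.from_rotvec(o['tcp_rot']).as_matrix())
goal(o,st(45,0,155),toolR(-11.4,35)@np.diag([-1,-1,1]))
w=grab('wrist','w8');q=quad(w,(0,384,0,512));print(q.tolist())
m=vision.camera_model('wrist');T=np.array(m['tool_from_camera'])
q=q.astype(float);q+=.5*np.sign(q-q.mean(0))
R=Rn.from_rotvec(o['tcp_rot']).as_matrix()
n=Rs@np.array([.766,0,.643])
for sx in(0,-6):
    P0=st(7.05+sx,0,88)+.005*n;X=[]
    for p in q:
        a,d=ray('wrist',p,o);X.append(a+d*((P0-a)@n)/(d@n))
    X=np.array(X);L=(X-np.array([*S,0]))@Rs*1000;print(L.round(1).tolist(),L.mean(0).round(1),[round(1000*np.linalg.norm(X[i]-X[i-1])) for i in range(len(X))])
# planar PnP of the 64x130 face, sorted: low/up by row, left/right by col
idx=np.argsort(q[:,1]);up=sorted(idx[:2],key=lambda i:q[i,0]);lo=sorted(idx[2:],key=lambda i:q[i,0])
img=q[[up[0],up[1],lo[1],lo[0]]]
for a in(1,):
    obj=np.array([[-32,65,0],[32,65,0],[32,-65,0],[-32,-65,0]])/1000.
    ok,rv,tv,er=cv2.solvePnPGeneric(obj,img,np.array(m['K']),np.array(m['dist_coeffs']),flags=cv2.SOLVEPNP_IPPE)
    for r,t,e in zip(rv,tv,er):
        c=R@(T[:3,:3]@t[:,0]+T[:3,3])+o['eef_pos'];Rw=Rs.T@R@T[:3,:3]@cv2.Rodrigues(r)[0]
        print('face centre stand',((c-np.array([*S,0]))@Rs*1000).round(1),Rw.round(3).tolist(),e)
E
```

```text
[ 0.182  1.22  -0.67   0.753  0.366  1.85   1.104] [-0.004 -0.018  0.012 -0.02  -0.006  0.     0.004] [ 0.6556 -0.0064  0.1627] [[-0.8099  0.1943 -0.5535]
 [ 0.1521  0.9808  0.1218]
 [ 0.5665  0.0144 -0.8239]]
clock 14.45 d [-0.024 -0.087 -0.193] rot [-0.119  0.106 -0.032]
[[290, 129], [279, 270], [209, 270], [200, 129]]
[[-35.6, 29.5, 146.6], [48.6, 31.5, 46.3], [48.9, -30.8, 46.0], [-35.2, -28.9, 146.1]] [ 6.7  0.3 96.2] [58, 131, 62, 131]
[[-38.0, 30.2, 142.3], [48.3, 32.2, 39.5], [48.6, -31.5, 39.2], [-37.6, -29.6, 141.8]] [ 5.3  0.3 90.7] [60, 134, 64, 134]
face centre stand [ 1.9  0.4 84. ] [[-0.009, -0.716, 0.699], [1.0, -0.0, 0.013], [-0.009, 0.699, 0.715]] [0.1567]
face centre stand [-10.    0.3  98. ] [[-0.004, -0.959, -0.285], [1.0, -0.0, -0.013], [0.013, -0.285, 0.958]] [8.1324]
```

The upper image edge includes the drive's end strip, so the drive is at its seat to within a few mm. Now to approach along the tool axis.

```bash
python3 - <<'E'
from h import *
o=arm.get_obs()
goal(o,st(-8.6,0,70),toolR(-11.4,34.5)@np.diag([-1,-1,1]))
goal(o,st(-8.6,0,70)-.03*Rn.from_rotvec(o['tcp_rot']).as_matrix()[:,2],toolR(-11.4,34.5)@np.diag([-1,-1,1]))
E
```

```text
clock 14.5 d [-1.347  0.179 -2.327] rot [-0.135  0.036 -0.029]
clock 14.5 d [-0.933  0.087 -1.709] rot [-0.135  0.036 -0.029]
```

Emit:
play_rows(deltas=[-0.23,0.02,-0.43,-0.07,0,-0.01,85,-0.23,0.02,-0.43,-0.06,0.03,-0.01,85,-0.23,0.02,-0.43,0,0,0,85,-0.23,0.02,-0.43,0,0,0,85,-0.14,0.03,-0.2,0,0,0,85,-0.14,0.03,-0.2,0,0,0,85,-0.14,0.03,-0.2,0,0,0,85,0,0,0,0,0,0,85])

```text
clock: 15.17
eef_pos: [0.6011, 0.0001, 0.0688]
tcp_rot: [-0.25, -2.526, -0.076]
contact_force: [-0.1, -0.2, 0.1]
gripper_width: 0.996
finger_force: 0.0
```

```bash
python3 - <<'E'
from h import *
o=arm.get_obs();print(o['joints'].round(3),o['contact_force'].round(1))
goal(o,st(-8.6,0,70),toolR(-11.4,34.5)@np.diag([-1,-1,1]))
E
```

```text
[ 0.233  1.242 -0.667  1.061  0.395  1.565  1.029] [-0.1 -0.2  0.1]
clock 15.1667 d [0.025 0.016 0.031] rot [ 0.005 -0.025 -0.02 ]
```

Emit:
play_rows(deltas=[0,0,0,0,0,0,50,0,0,0,0,0,0,50,0,0,0,0,0,0,50,0,0,0,0,0,0,50,0,0,0,0,0,0,50,0,0,0,0,0,0,50], newtons=60)

```text
clock: 15.67
eef_pos: [0.6031, 0.0005, 0.0701]
tcp_rot: [-0.252, -2.529, -0.079]
contact_force: [2.0, -0.2, 6.3]
gripper_width: 0.733
finger_force: 65.5
```

Emit:
play_rows(deltas=[0.1,0,0.2,0,0,0,50,0.1,0,0.4,0,0,0,50,0,0,0.5,0,0,0,50,0,0,0.6,0,0,0,50,0,0,0.6,0,0,0,50,0,0,0.6,0,0,0,50,0,0,0.6,0,0,0,50,0,0,0.6,0,0,0,50])

```text
clock: 16.33
eef_pos: [0.6098, 0.0002, 0.2338]
tcp_rot: [-0.251, -2.527, -0.077]
contact_force: [0.5, 0.5, -1.0]
gripper_width: 0.733
finger_force: 65.8
```

```bash
python3 - <<'E'
from h import *
np.set_printoptions(precision=4,suppress=True)
o=arm.get_obs();print(o['joints'].round(3),o['contact_force'].round(1),o['gripper_width'],o['eef_pos'])
# dock: base outline, bed, collar in the first top/scene pictures
for nm,zc in(('t0','top'),('s0','scene')):
    im=cv2.imread('pics/'+nm+'.png');hs=cv2.cvtColor(im,cv2.COLOR_BGR2HSV)
    org=(hs[...,0]>5)&(hs[...,0]<15)&(hs[...,1]>180)&(hs[...,2]>150)
    roi=np.zeros(org.shape,bool)
    if zc=='top': roi[185:280,95:180]=1
    else: roi[195:280,325:385]=1
    ys,xs=np.nonzero(org&roi);print(zc,'orange',xs.mean(),ys.mean(),len(xs))
    dark=(roi&(im.max(2)<48)).astype(np.uint8)
    c=max(cv2.findContours(cv2.morphologyEx(dark,cv2.MORPH_OPEN,np.ones((3,3))),0,2)[0],key=cv2.contourArea)
    r=cv2.minAreaRect(c);print('bed',r)
    if zc=='top':
        P=np.array([plane('top',p,.032) for p in cv2.boxPoints(r)]);print(P,P.mean(0),[np.linalg.norm(P[i]-P[i-1]) for i in range(4)])
        base=(roi&(hs[...,1]<70)).astype(np.uint8)
        c=max(cv2.findContours(cv2.morphologyEx(base,cv2.MORPH_CLOSE,np.ones((5,5))),0,2)[0],key=cv2.contourArea);r=cv2.minAreaRect(c);print('base',r)
        P=np.array([plane('top',p,.010) for p in cv2.boxPoints(r)]);print(P,P.mean(0),[np.linalg.norm(P[i]-P[i-1]) for i in range(4)])
E
```

```text
[ 0.221  1.074 -0.694  0.941  0.316  1.824  1.031] [ 0.5  0.5 -1. ] 0.7328960823463928 [0.6098 0.0002 0.2338]
top orange 111.93927125506073 206.07287449392712 247
bed ((138.11537170410156, 236.4230499267578), (50.20037078857422, 17.47305679321289), 56.3099365234375)
[[0.5289 0.3643 0.032 ]
 [0.5562 0.3258 0.032 ]
 [0.443  0.2437 0.032 ]
 [0.4164 0.2819 0.032 ]] [0.4861 0.3039 0.032 ] [np.float64(0.1394172424646757), np.float64(0.04729531483113753), np.float64(0.13979770035354164), np.float64(0.046551089695606944)]
base ((134.92306518554688, 232.38461303710938), (79.32212829589844, 33.83671188354492), 56.3099365234375)
[[0.5638 0.4234 0.01  ]
 [0.6183 0.3472 0.01  ]
 [0.4354 0.2153 0.01  ]
 [0.3832 0.2902 0.01  ]] [0.5002 0.319  0.01  ] [np.float64(0.22442191928131805), np.float64(0.09369449481059203), np.float64(0.22560990873711145), np.float64(0.0913513176384855)]
scene orange nan nan 0
bed ((356.8493347167969, 234.6761932373047), (25.478445053100586, 55.21992111206055), 4.289153099060059)<stdin>:11: RuntimeWarning: Mean of empty slice.
  ret = ret.dtype.type(ret / rcount)
```

Drive lifted. From the top view, the bed centre is about (0.486,0.304) with yaw about 36°. I'll level the drive and look at the dock sideways with the wrist camera.

Emit:
play_rows(deltas=[-0.15,0.2,0.25,-0.183,-0.907,0,50,-0.15,0.2,0.25,-0.183,-0.907,0,50,-0.15,0.2,0.25,-0.183,-0.907,0,50,-0.15,0.2,0.25,-0.183,-0.907,0,50,-0.15,0.2,0.25,-0.183,-0.907,0,50,-0.15,0.2,0.25,-0.183,-0.907,0,50,-0.15,0.2,0.25,-0.183,-0.907,0,50,-0.15,0.2,0.25,-0.183,-0.907,0,50])

```text
clock: 17.0
eef_pos: [0.5614, 0.0647, 0.3139]
tcp_rot: [0.293, 2.952, -0.026]
contact_force: [-0.3, 0.7, -2.3]
gripper_width: 0.734
finger_force: 65.8
```

Emit:
play_rows(deltas=[-0.15,0.2,0.25,-0.06,-0.3,0,50,0,0,0,0,0,0,50,0,0,0,0,0,0,50])

```text
clock: 17.25
eef_pos: [0.5555, 0.0728, 0.3236]
tcp_rot: [0.288, 2.924, -0.032]
contact_force: [-0.4, 0.0, -2.1]
gripper_width: 0.732
finger_force: 65.9
```

```bash
python3 - <<'E'
from h import *
import pickle
np.set_printoptions(precision=4,suppress=True)
o=arm.get_obs();print(o['joints'].round(3),o['eef_pos'],o['gripper_width'])
goal(o,[.55,.08,.33],toolR(-11.4,-15.5)@np.diag([-1,-1,1]))
w=grab('wrist','w9');t=grab('top','t9');s=grab('scene','s9');pickle.dump(o,open('o9.pkl','wb'))
cv2.imwrite('pics/v9.png',np.hstack([cv2.resize(w,(480,360)),cv2.resize(s[130:290,220:380],(320,320)).copy() if 0 else cv2.copyMakeBorder(cv2.resize(s[150:280,250:380],(320,320)),0,40,0,0,0)])[:,:,::-1])
E
```

```text
[ 0.196  0.479 -0.714  1.808  0.574  0.87   0.584] [0.5555 0.0728 0.3236] 0.7322201278305924
clock 17.25 d [-0.138  0.18   0.159] rot [-0.108 -0.623 -0.023]
```

View pics/v9.png

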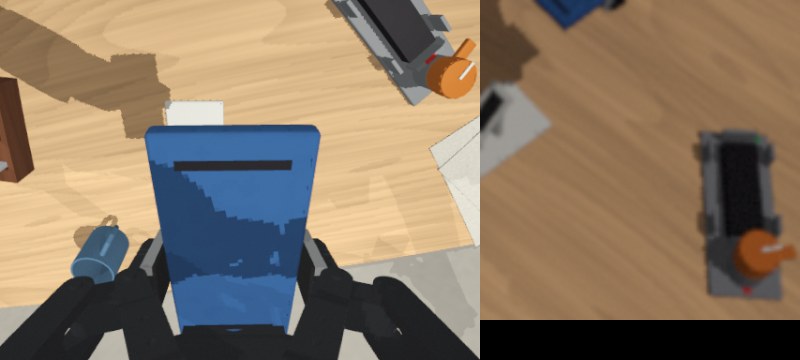

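Dock is at upper right of the wrist picture, its collar at about (481,80) full-scale, its near end out of view. I'll turn the tool to the dock's heading so that all of it shows, then measure.

Emit:
play_rows(deltas=[0,0.1,0.02,-0.01,-0.08,0.98,50,0,0.1,0.02,-0.01,-0.08,0.98,50,0,0.1,0.02,0.01,-0.08,0.98,50,0,0.1,0.02,0.02,-0.08,0.98,50,0,0.1,0.02,0.03,-0.08,0.98,50,0,0.1,0.02,0.04,-0.08,0.98,50,0,0.1,0.02,0.05,-0.08,0.98,50,0,0.1,0.02,0.05,-0.06,0.98,50])

```text
clock: 18.07
eef_pos: [0.5563, 0.1031, 0.328]
tcp_rot: [-0.886, 2.742, 0.128]
contact_force: [-0.7, 0.8, -1.8]
gripper_width: 0.731
finger_force: 65.9
```

Emit:
play_rows(deltas=[0,0,0,0,0,0,50,0,0,0,0,0,0,50])

```text
clock: 18.23
eef_pos: [0.5564, 0.1028, 0.3278]
tcp_rot: [-0.874, 2.746, 0.127]
contact_force: [-0.2, 0.4, -0.5]
gripper_width: 0.733
finger_force: 65.9
```

```bash
python3 - <<'E'
from h import *
import pickle
np.set_printoptions(precision=4,suppress=True)
o=arm.get_obs();print(o['joints'].round(3),o['eef_pos'],o['gripper_width'])
goal(o,[.555,.107,.33],toolR(36,-15.5)@np.diag([-1,-1,1]))
w=grab('wrist','w10');pickle.dump(o,open('o10.pkl','wb'))
hs=cv2.cvtColor(w,cv2.COLOR_RGB2HSV);K=np.ones((3,3))
org=((hs[...,0]>5)&(hs[...,0]<17)&(hs[...,1]>165)&(hs[...,2]>150)).astype(np.uint8)
c=max(cv2.findContours(cv2.morphologyEx(org,cv2.MORPH_OPEN,K),0,2)[0],key=cv2.contourArea);print('orange',cv2.boundingRect(c),cv2.contourArea(c),cv2.minEnclosingCircle(c))
grey=((hs[...,1]<60)).astype(np.uint8);grey[:,:340]=0
c=max(cv2.findContours(cv2.morphologyEx(grey,cv2.MORPH_CLOSE,K),0,2)[0],key=cv2.contourArea);print('dock',cv2.boundingRect(c),cv2.contourArea(c))
dark=((w.max(2)<70)).astype(np.uint8);dark[:,:340]=0;dark[230:]=0
for c in sorted(cv2.findContours(cv2.morphologyEx(dark,cv2.MORPH_OPEN,K),0,2)[0],key=cv2.contourArea)[-3:]:print('dark',cv2.minAreaRect(c),cv2.contourArea(c))
# red/green marks
for nm,m in(('red',(((hs[...,0]<4)|(hs[...,0]>175))&(hs[...,1]>150))),('green',(hs[...,0]>45)&(hs[...,0]<85)&(hs[...,1]>100))):
    ys,xs=np.nonzero(m);print(nm,len(xs),(xs.mean(),ys.mean(),xs.std(),ys.std()) if len(xs) else '')
E
```

```text
[ 0.452  0.559 -1.045  1.828  0.607  0.811  1.352] [0.5564 0.1028 0.3278] 0.7333585224842267
clock 18.2333 d [-0.035  0.105  0.054] rot [-0.049 -0.024  0.106]
orange (371, 190, 43, 33) 643.5 ((392.5, 204.0), 24.824481964111328)
dock (340, 240, 172, 144) 19269.5
dark ((390.06634521484375, 129.4350128173828), (37.390899658203125, 90.4385986328125), 11.888657569885254) 2885.5
red 94 (np.float64(375.28723404255317), np.float64(249.93617021276594), np.float64(5.100317763203546), np.float64(46.26721841894482))
green 20 (np.float64(418.9), np.float64(74.95), np.float64(1.2206555615733703), np.float64(1.2835497652993435))
```

```bash
python3 - <<'E'
from h import *
import pickle
np.set_printoptions(precision=4,suppress=True)
o=pickle.load(open('o10.pkl','rb'))
w=cv2.imread('pics/w10.png')[:,:,::-1].copy();hs=cv2.cvtColor(w,cv2.COLOR_RGB2HSV);K=np.ones((3,3))
for th in(45,55,70):
    dark=((w.max(2)<th)).astype(np.uint8);dark[:,:340]=0;dark[200:]=0
    c=max(cv2.findContours(cv2.morphologyEx(dark,cv2.MORPH_OPEN,K),0,2)[0],key=cv2.contourArea);h=cv2.convexHull(c)
    for e in np.arange(1,9,.25):
        q=cv2.approxPolyDP(h,e,True)[:,0]
        if len(q)<=4:break
    X=np.array([plane('wrist',p,.032,o) for p in q])
    # rect of all hull points on the bed plane
    H=np.array([plane('wrist',p,.032,o)[:2] for p in h[:,0]],np.float32)*1000;r=cv2.minAreaRect(H)
    print(th,q.tolist(),X[:,:2].round(4).tolist(),X.mean(0),[round(1000*np.linalg.norm(X[i]-X[i-1])) for i in range(len(X))],'rect',r)
print('green z.01',plane('wrist',(418.9,75),.010,o))
org=((hs[...,0]>5)&(hs[...,0]<17)&(hs[...,1]>165)&(hs[...,2]>150)).astype(np.uint8)
sub=w[180:235:3,365:425:4];print('row/cols of orange:')
for r in range(186,236,3): 
    x=np.nonzero(org[r,340:440])[0];print(r,(x.min()+340,x.max()+340,len(x)) if len(x) else '')
# hull of orange-ish incl. side
c=max(cv2.findContours(cv2.morphologyEx(org,cv2.MORPH_OPEN,K),0,2)[0],key=cv2.contourArea)
H=np.array([plane('wrist',p,.08,o)[:2] for p in c[:,0]],np.float32)*1000;print('collar circ',cv2.minEnclosingCircle(H),cv2.minAreaRect(H))
E
```

```text
45 [[411, 88], [367, 168], [365, 160], [380, 88]] [[0.4214, 0.2738], [0.5416, 0.3152], [0.5339, 0.3024], [0.4469, 0.2396]] [0.4859 0.2827 0.032 ] [43, 127, 15, 107] rect ((482.19122314453125, 292.9026794433594), (122.4395980834961, 45.08819580078125), 35.83941650390625)
55 [[413, 89], [367, 170], [365, 160], [380, 88]] [[0.4206, 0.2771], [0.544, 0.3178], [0.5339, 0.3024], [0.4469, 0.2396]] [0.4863 0.2842 0.032 ] [46, 130, 18, 107] rect ((482.990966796875, 294.3633117675781), (126.36456298828125, 46.75902557373047), 35.988651275634766)
70 [[415, 90], [395, 171], [368, 171], [380, 87]] [[0.4198, 0.2804], [0.5194, 0.3554], [0.5443, 0.3204], [0.446, 0.2386]] [0.4824 0.2987 0.032 ] [49, 125, 43, 128] rect ((482.15594482421875, 297.09344482421875), (128.4235382080078, 53.463356018066406), 35.61784362792969)
green z.01 [0.4005 0.2815 0.01  ]
row/cols of orange:
186 
189 
192 (np.int64(401), np.int64(413), 13)
195 (np.int64(398), np.int64(413), 16)
198 (np.int64(380), np.int64(408), 27)
201 (np.int64(379), np.int64(401), 23)
204 (np.int64(375), np.int64(402), 28)
207 (np.int64(373), np.int64(397), 25)
210 (np.int64(372), np.int64(387), 16)
213 (np.int64(370), np.int64(401), 32)
216 (np.int64(371), np.int64(399), 29)
219 (np.int64(374), np.int64(395), 22)
222 (np.int64(378), np.int64(389), 12)
225 
228 
231 
234 
collar circ ((553.214111328125, 362.753173828125), 35.333885192871094) ((557.4415893554688, 364.1094665527344), (51.37117004394531, 62.78001403808594), 52.097442626953125)
```

```bash
python3 - <<'E'
from h import *
import pickle
np.set_printoptions(precision=4,suppress=True,linewidth=200)
o=pickle.load(open('o10.pkl','rb'));m=vision.camera_model('wrist');T=np.array(m['tool_from_camera'])
Rt=Rn.from_rotvec(o['tcp_rot']).as_matrix()
def pw(X):
    Xc=T[:3,:3].T@(Rt.T@(X-o['eef_pos'])-T[:3,3]);return cv2.projectPoints(Xc[None],np.zeros(3),np.zeros(3),np.array(m['K']),np.array(m['dist_coeffs']))[0][0,0]
w=cv2.imread('pics/w10.png').astype(np.float32);t=cv2.imread('pics/t9.png').astype(np.float32)
a=np.radians(35.8);ex=np.array([np.cos(a),np.sin(a),0]);ey=np.array([-np.sin(a),np.cos(a),0]);c=np.array([.4822,.2970,.032])
def prof(im,P): 
    P=np.array(P,np.float32);return cv2.remap(im,P[None,:,0],P[None,:,1],1)[0].max(1).round().astype(int)
ss=np.arange(-60,62,4)
for off in(-20,0,20):
    pts=[c+ex*off/1000+ey*s/1000 for s in ss]
    print('y-profile at x',off);print(np.c_[ss,prof(w,[pw(p) for p in pts]),prof(t,[proj('top',p)[0] for p in pts])].T)
ss=np.arange(-96,84,5)
for off in(-8,8):
    pts=[c+ey*off/1000+ex*s/1000 for s in ss]
    print('x-profile at y',off);print(np.c_[ss,prof(w,[pw(p) for p in pts]),prof(t,[proj('top',p)[0] for p in pts])].T)
E
```

```text
y-profile at x -20
[[-60 -56 -52 -48 -44 -40 -36 -32 -28 -24 -20 -16 -12  -8  -4   0   4   8  12  16  20  24  28  32  36  40  44  48  52  56  60]
 [216 219 158 106 163 163 162  97  89  23  23  54  60  60  59  58  59  58  58  56  57  58 149 158 191 215 220 220 216 216 219]
 [186 182 184 187 164  86 120 120 121  83  54  31  38  33  38  38  35  38  35  38  39  36  68 119 124 124 124 136 182 182 179]]
y-profile at x 0
[[-60 -56 -52 -48 -44 -40 -36 -32 -28 -24 -20 -16 -12  -8  -4   0   4   8  12  16  20  24  28  32  36  40  44  48  52  56  60]
 [214 214 138 109 162 162 162 100  87  25  23  54  60  58  59  59  58  59  56  57  56  57 146 157 183 211 212 212 216 221 222]
 [174 175 177 180 144  91 121 120 120  76  53  30  36  36  36  35  36  38  37  38  37  35  65 118 123 124 124 127 170 176 182]]
y-profile at x 20
[[-60 -56 -52 -48 -44 -40 -36 -32 -28 -24 -20 -16 -12  -8  -4   0   4   8  12  16  20  24  28  32  36  40  44  48  52  56  60]
 [195 143 143 106 161 161 161 112  86  24  22  53  59  58  58  58  57  57  57  57  56  56 145 157 197 217 219 217 214 219 216]
 [182 180 176 164 114  85 11
[... 318 characters left out ...]
  60  60  59  60  60  59  58  59  59  59  59  58  57  57  57  57  56  56  57  57  86  87  88]
 [174 157  65  62  55  91 112  39  32  35  38  35  35  36  37  35  36  37  38  36  37  37  36  37  36  36  38  37  37  35  35  36  38  52  50  59]]
x-profile at y 8
[[-96 -91 -86 -81 -76 -71 -66 -61 -56 -51 -46 -41 -36 -31 -26 -21 -16 -11  -6  -1   4   9  14  19  24  29  34  39  44  49  54  59  64  69  74  79]
 [209 120 126  88  85 149 139  24  57  57  58  58  58  58  58  59  58  57  58  58  57  58  57  57  58  57  56  55  57  56  55  56  57  86  86 106]
 [176 164  79  63  58  99 101  30  33  37  37  36  37  38  35  38  35  38  37  37  35  35  34  35  34  35  35  35  37  36  36  37  37  56  50  80]]
```

Profiles in both views give a 44x125 mm bed with its centre at (0.4828,0.3020) and yaw 35.8°. Next I'll measure how the drive sits in the grip, from its width row by row.

```bash
cat > drv.py <<'E'
from h import *
def held(w,r0=135,r1=260,c0=110,c1=390):
    m=vision.camera_model('wrist');K=np.array(m['K']);D=np.array(m['dist_coeffs']);T=np.array(m['tool_from_camera'])
    hs=cv2.cvtColor(w,cv2.COLOR_RGB2HSV);mk=(hs[...,0]>98)&(hs[...,0]<125)&(hs[...,1]>110)
    A=[]
    for r in range(r0,r1,2):
        x=np.nonzero(mk[r,c0:c1])[0]+c0
        if len(x)<100: continue
        p=cv2.undistortPoints(np.array([[[x.min()-.5,r]],[[x.max()+.5,r]]],float),K,D)[:,0]
        z=.064/(p[1,0]-p[0,0]); A.append([r,x.min(),x.max(),*(T[:3,:3]@np.array([(p[0,0]+p[1,0])/2*z,p.mean(0)[1]*z,z])+T[:3,3])])
    return np.array(A),mk
E
python3 - <<'E'
from drv import *
np.set_printoptions(precision=4,suppress=True,linewidth=200)
w=cv2.imread('pics/w10.png')[:,:,::-1].copy()
A,mk=held(w);print(A[::5])
f=np.polyfit(A[4:,3],A[4:,5],1);print('z=%.3f x+%.4f'%tuple(f),'slope deg',np.degrees(np.arctan(f[0])))
print([(r,w[r,250].tolist(),w[r,200].tolist()) for r in range(118,164,3)])
E
```

```text
[[135.     163.     335.       0.0655  -0.001   -0.0271]
 [145.     155.     340.       0.0632  -0.0015  -0.0362]
 [155.     156.     339.       0.0597  -0.0015  -0.036 ]
 [165.     158.     337.       0.0558  -0.0015  -0.0347]
 [183.     160.     334.       0.0489  -0.0017  -0.0336]
 [193.     162.     333.       0.0448  -0.0016  -0.0328]
 [203.     165.     331.       0.0401  -0.0014  -0.0307]
 [213.     167.     329.       0.0354  -0.0014  -0.0292]
 [223.     168.     328.       0.031   -0.0014  -0.029 ]
 [233.     170.     326.       0.0259  -0.0014  -0.0274]
 [243.     172.     324.       0.0206  -0.0014  -0.0258]
 [253.     173.     323.       0.0158  -0.0014  -0.0256]]
z=-0.244 x+-0.0213 slope deg -13.697749646815357
[(118, [220, 185, 137], [226, 192, 144]), (121, [224, 188, 141], [228, 193, 145]), (124, [224, 189, 142], [232, 197, 148]), (127, [218, 184, 136], [225, 191, 142]), (130, [216, 182, 134], [229, 194, 145]), (133, [90, 98, 112], [176, 151, 124]), (136, [39, 69, 108], [39, 69, 108]), (139, [40, 69, 109], [38, 70, 110]), (142, [44, 75, 116], [44, 75, 118]), (145, [39, 71, 111], [42, 75, 114]), (148, [40, 71, 107], [41, 71, 109]), (151, [38, 70, 108], [38, 70, 108]), (154, [39, 69, 107], [39, 70, 108]), (157, [40, 70, 108], [39, 70, 108]), (160, [38, 70, 109], [39, 69, 108]), (163, [39, 69, 109], [39, 70, 107])]
```

```bash
cat >> h.py <<'E'
D0=np.array([.4828,.3020]); Rd=Rn.from_euler('z',35.8,degrees=True).as_matrix()
def dk(x,y,z): return np.array([*D0,0])+Rd@np.array([x,y,z])/1000
E
python3 - <<'E'
from h import *
o=arm.get_obs()
goal(o,dk(5.4,1.5,120),toolR(35.8,-14)@np.diag([-1,-1,1]))
E
```

```text
clock 18.2833 d [-1.745  5.076 -5.203] rot [-0.19   0.185  0.063]
```

Emit:
play_rows(deltas=[-0.22,0.64,-0.5,-0.02,0.02,0,50,-0.22,0.64,-0.6,-0.03,0.03,0.01,50,-0.22,0.64,-0.6,-0.03,0.03,0.01,50,-0.22,0.64,-0.6,-0.03,0.03,0.01,50,-0.22,0.64,-0.6,-0.03,0.03,0.01,50,-0.22,0.64,-0.6,-0.02,0.02,0.01,50,-0.22,0.64,-0.6,-0.02,0.02,0.01,50,-0.2,0.6,-0.6,-0.02,0.01,0,50])

```text
clock: 18.95
eef_pos: [0.4857, 0.3094, 0.1401]
tcp_rot: [-0.897, 2.764, 0.108]
contact_force: [1.0, 0.5, -2.3]
gripper_width: 0.735
finger_force: 65.9
```

Emit:
play_rows(deltas=[0,0,-0.25,0,0,0,50,0,0,0,0,0,0,50,0,0,0,0,0,0,50])

```text
clock: 19.2
eef_pos: [0.4862, 0.3072, 0.1306]
tcp_rot: [-0.899, 2.765, 0.105]
contact_force: [1.1, 0.0, -0.1]
gripper_width: 0.733
finger_force: 66.5
```

```bash
python3 - <<'E'
from drv import *
np.set_printoptions(precision=4,suppress=True,linewidth=200)
o=arm.get_obs();print(o['joints'].round(3),o['eef_pos'])
goal(o,dk(5.4,1.5,80),toolR(35.8,-14)@np.diag([-1,-1,1]))
# drive top face seen from top + scene at known plane (z of top face ~ TCP z +.0204)
t=grab('top','t11');s=grab('scene','s11');z=o['eef_pos'][2]+.0204
q=quad(t,(190,290,95,185));X=np.array([plane('top',p,z) for p in q]);L=(X-np.array([*D0,0]))@Rd*1000
print('top',q.tolist(),L.round(1).tolist(),L.mean(0).round(1))
q=quad(s,(190,290,320,390));X=np.array([plane('scene',p,z) for p in q]);L=(X-np.array([*D0,0]))@Rd*1000
print('scene',q.tolist(),L.round(1).tolist(),L.mean(0).round(1))
E
```

```text
[-0.331  0.749 -0.519  2.042  1.169  0.394  0.423] [0.4862 0.3072 0.1306]
clock 19.2 d [ 0.003 -0.02  -1.265] rot [ 0.032  0.012 -0.032]
top [[134, 220], [105, 223], [104, 221], [123, 206]] [[17.9, -29.5, 151.0], [53.4, 34.3, 151.0], [59.1, 33.7, 151.0], [63.7, -25.8, 151.0]] [ 48.5   3.2 151. ]
scene [[376, 199], [380, 228], [359, 229], [359, 203]] [[-33.7, 29.9, 151.0], [56.4, 31.4, 151.0], [63.4, -27.1, 151.0], [-17.1, -20.6, 151.0]] [ 17.3   3.4 151. ]
```

Both fixed cameras place the drive's collar-side end at dock x≈62 mm and y centred within 3 mm. Lowering it gently.

Emit:
play_rows(deltas=[0.02,-0.05,-0.3,0.03,0.01,-0.03,50,0,0,-0.4,0,0,0,50,0,0,-0.5,0,0,0,50,0,0,-0.5,0,0,0,50,0,0,-0.4,0,0,0,50,0,0,-0.2,0,0,0,50,0,0,0,0,0,0,50,0,0,0,0,0,0,50])

```text
clock: 19.97
eef_pos: [0.4881, 0.3046, 0.0395]
tcp_rot: [-0.89, 2.766, 0.112]
contact_force: [-0.1, -0.5, -1.5]
gripper_width: 0.733
finger_force: 66.4
```

```bash
python3 - <<'E'
from h import *
o=arm.get_obs();print(o['joints'].round(3),o['contact_force'].round(1),o['wrist_torque'].round(2))
goal(o,dk(5.4,0,21.65),toolR(35.8,-14)@np.diag([-1,-1,1]))
E
```

```text
[-0.396  0.909 -0.401  2.081  1.778  0.315 -0.166] [-0.1 -0.5 -1.5] [-0.2   0.27 -0.02]
clock 19.9667 d [-0.023  0.013 -0.447] rot [-0.024  0.008  0.019]
```

Clearance about 18 mm. Down in small guarded steps.

Emit:
play_rows(deltas=[-0.02,0.01,-0.15,-0.02,0,0.02,50,0,0,-0.1,0,0,0,50,0,0,-0.06,0,0,0,50,0,0,0,0,0,0,50,0,0,0,0,0,0,50])

```text
clock: 20.38
eef_pos: [0.4861, 0.3059, 0.0266]
tcp_rot: [-0.898, 2.765, 0.11]
contact_force: [0.4, -0.7, -1.0]
gripper_width: 0.737
finger_force: 66.5
```

Emit:
play_rows(deltas=[0,0,-0.05,0,0,0,50,0,0,-0.04,0,0,0,50,0,0,0,0,0,0,50])

```text
clock: 20.63
eef_pos: [0.486, 0.3058, 0.0227]
tcp_rot: [-0.898, 2.765, 0.109]
contact_force: [0.1, -0.7, -1.3]
gripper_width: 0.732
finger_force: 66.5
```

Emit:
play_rows(deltas=[0,0,-0.04,0,0,0,50,0,0,0,0,0,0,50,0,0,0,0,0,0,50])

```text
clock: 20.88
eef_pos: [0.4861, 0.3058, 0.0212]
tcp_rot: [-0.898, 2.765, 0.11]
contact_force: [-0.5, -0.0, -2.8]
gripper_width: 0.732
finger_force: 66.5
```

Emit:
play_rows(deltas=[0,0,-0.04,0,0,0,50,0,0,0,0,0,0,50,0,0,0,0,0,0,50])

```text
clock: 21.13
eef_pos: [0.4861, 0.3058, 0.0196]
tcp_rot: [-0.898, 2.765, 0.11]
contact_force: [-0.1, 0.7, -1.8]
gripper_width: 0.735
finger_force: 66.5
```

Emit:
play_rows(deltas=[0,0,-0.04,0,0,0,50,0,0,0,0,0,0,50,0,0,0,0,0,0,50])

```text
clock: 21.38
eef_pos: [0.4862, 0.306, 0.0182]
tcp_rot: [-0.898, 2.765, 0.11]
contact_force: [0.4, -0.4, 0.1]
gripper_width: 0.733
finger_force: 66.7
```

Emit:
play_rows(deltas=[0,0,-0.04,0,0,0,50,0,0,0,0,0,0,50,0,0,0,0,0,0,50])

```text
clock: 21.63
eef_pos: [0.4863, 0.3061, 0.0178]
tcp_rot: [-0.898, 2.763, 0.11]
contact_force: [-1.1, -3.1, 11.5]
gripper_width: 0.737
finger_force: 68.0
```

Emit:
play_rows(deltas=[0,0,0.02,0,0,0,64,0,0,0,0,0,0,66,0,0,0,0,0,0,70,0,0,0,0,0,0,76,0,0,0,0,0,0,82,0,0,0,0,0,0,85,0,0,0,0,0,0,85])

```text
clock: 22.22
eef_pos: [0.4861, 0.3059, 0.0172]
tcp_rot: [-0.898, 2.765, 0.11]
contact_force: [0.4, -0.2, 0.1]
gripper_width: 0.993
finger_force: 0.0
```

```bash
python3 - <<'E'
from drv import *
np.set_printoptions(precision=4,suppress=True,linewidth=200)
o=arm.get_obs();print(o['eef_pos'],o['contact_force'].round(1),o['gripper_width'])
w=grab('wrist','w12');A,_=held(w);f=np.polyfit(A[4:,3],A[4:,5],1)
R=Rn.from_rotvec(o['tcp_rot']).as_matrix()
P=A[:,3:]@R.T+o['eef_pos'];L=(P-np.array([*D0,0]))@Rd*1000;print(np.c_[A[:,:3],L][::6])
g=np.polyfit(L[5:,0],L[5:,2],1);print('tilt deg',np.degrees(np.arctan(g[0])),'z at 0',g[1])
E
```

```text
[0.4861 0.3059 0.0172] [ 0.4 -0.2  0.1] 0.9934053742644358
[[135.     162.     335.     -65.4028  -0.1475  28.2629]
 [147.     154.     342.     -65.2538  -0.3187  38.9449]
 [159.     156.     340.     -60.772   -0.3084  38.9568]
 [171.     158.     338.     -56.106   -0.2977  38.9913]
 [191.     161.     334.     -47.77    -0.465   38.9158]
 [203.     164.     332.     -42.1503  -0.2669  38.435 ]
 [215.     166.     330.     -36.6352  -0.2544  38.5479]
 [227.     168.     328.     -30.8612  -0.2414  38.6907]
 [239.     171.     326.     -24.2788  -0.0203  38.2387]
 [251.     173.     324.     -17.8702  -0.0005  38.4337]]
tilt deg -0.717235279732387 z at 0 38.170831056647316
```

Drive lies flat at x≈-65 end, y≈0, so it is home. I'll retreat and measure the collar.

Emit:
play_rows(deltas=[-0.12,-0.09,0.58,0,0,0,85,-0.15,-0.11,0.73,0,0,0,85,-0.15,-0.11,0.73,0,0,0,85,-0.15,-0.11,0.73,0,0,0,85,-0.15,-0.11,0.73,0,0,0,85,0,0,0.5,-0.23,0.31,0,85,0,0,0.5,-0.46,0.63,0,85,0,0,0.5,-0.46,0.63,0,85])

```text
clock: 22.93
eef_pos: [0.4596, 0.2846, 0.2025]
tcp_rot: [-0.959, 2.947, 0.014]
contact_force: [2.4, 0.2, -0.6]
gripper_width: 0.997
finger_force: 0.0
```

Emit:
play_rows(deltas=[0,0,0,-0.2,0.3,-0.9,85,0,0,0,0,0,-1,85,0,0,0,0,0,-1,85,0,0,0,0,0,-1,85,0,0,0,0,0,-1,85,0,0,0,0,0,-1,85,0,0,0,0,0,-1,85,0,0,0,0,0,-1,85])

```text
clock: 23.6
eef_pos: [0.4613, 0.2855, 0.2007]
tcp_rot: [0.32, 3.115, -0.013]
contact_force: [-0.1, 0.2, -0.4]
gripper_width: 0.995
finger_force: 0.0
```

Emit:
play_rows(deltas=[0,0,0,0,0,-1,85,0,0,0,0,0,-1,85,0,0,0,0,0,-1,85,0,0,0,0,0,-1,85,0,0,0,0,0,-1,85,0,0,0,0,0,0,85,0,0,0,0,0,0,85])

```text
clock: 24.18
eef_pos: [0.4614, 0.2857, 0.2008]
tcp_rot: [1.104, 2.932, -0.017]
contact_force: [-0.0, -1.0, 0.4]
gripper_width: 0.991
finger_force: 0.0
```

```bash
python3 - <<'E'
from h import *
import pickle
np.set_printoptions(precision=4,suppress=True,linewidth=200)
o=arm.get_obs();print(o['joints'].round(3),o['eef_pos']);pickle.dump(o,open('o13.pkl','wb'))
goal(o,dk(102,0,170),toolR(138,0))
w=grab('wrist','w13');t=grab('top','t13');s=grab('scene','s13')
for n,im in(('wrist',w),('top',t),('scene',s)):
    hs=cv2.cvtColor(im,cv2.COLOR_RGB2HSV);org=((hs[...,0]>5)&(hs[...,0]<15)&(hs[...,1]>190)&(hs[...,2]>120)).astype(np.uint8)
    cs=[c for c in cv2.findContours(org,0,2)[0] if cv2.contourArea(c)>30]
    for c in cs:
        X=np.array([plane(n,p,.08,o) for p in c[:,0]])[:,:2].astype(np.float32)*1000
        print(n,cv2.boundingRect(c),cv2.contourArea(c),'rect@80',cv2.minAreaRect(X))
q=quad(t,(205,280,110,185));X=np.array([plane('top',p,.042) for p in q]);L=(X-np.array([*D0,0]))@Rd*1000;print('drive',q.tolist(),L.round(1).tolist(),L.mean(0).round(1))
E
```

```text
[-0.431  0.639 -0.355  1.84   0.336  0.728 -0.126] [0.4614 0.2857 0.2008]
clock 24.1833 d [ 2.603  1.9   -0.77 ] rot [ 0.127  0.037 -0.123]
wrist (359, 152, 53, 85) 2516.5 rect@80 ((552.3547973632812, 373.3016052246094), (49.62700653076172, 78.98389434814453), 42.254417419433594)
top (105, 197, 18, 17) 167.5 rect@80 ((567.385498046875, 361.0329895019531), (47.111122131347656, 37.99922180175781), 50.73606872558594)
scene (356, 244, 22, 16) 147.0 rect@80 ((558.677001953125, 365.1485900878906), (44.64522933959961, 54.7574577331543), 68.66780090332031)
drive [[133, 213], [160, 249], [151, 258], [124, 220]] [[63.0, -24.8, 42.0], [-61.3, -31.7, 42.0], [-67.6, 1.3, 42.0], [60.9, 5.7, 42.0]] [ -1.3 -12.4  42. ]
```

Emit:
play_rows(deltas=[0.52,0.38,0,0.03,0.01,-0.03,85,0.52,0.38,0,0.03,0.01,-0.03,85,0.52,0.38,0,0.03,0.01,-0.03,85,0.52,0.38,0,0.03,0,-0.03,85,0.5,0.38,0,0,0,0,85,0,0,-0.5,0,0,0,85,0,0,-0.5,0,0,0,85,0,0,-0.2,0,0,0,85])

```text
clock: 25.0
eef_pos: [0.5637, 0.3606, 0.1498]
tcp_rot: [-1.128, -2.93, 0.006]
contact_force: [-0.2, -0.3, 0.1]
gripper_width: 0.995
finger_force: 0.0
```

Emit:
play_rows(deltas=[0,0,0,0,0,0,85,0,0,0,0,0,0,85])

```text
clock: 25.17
eef_pos: [0.5646, 0.3615, 0.1528]
tcp_rot: [1.129, 2.931, -0.001]
contact_force: [0.4, 0.2, 1.2]
gripper_width: 0.991
finger_force: 0.0
```

```bash
python3 - <<'E'
from h import *
np.set_printoptions(precision=4,suppress=True,linewidth=200)
o=arm.get_obs();print(o['joints'].round(3),o['eef_pos'])
goal(o,[.5645,.362,.05],toolR(138,0))
w=grab('wrist','w14')
hs=cv2.cvtColor(w,cv2.COLOR_RGB2HSV);org=((hs[...,0]>5)&(hs[...,0]<15)&(hs[...,1]>190)&(hs[...,2]>120)).astype(np.uint8)
org=cv2.morphologyEx(org,cv2.MORPH_CLOSE,np.ones((5,5)))
c=max(cv2.findContours(org,0,2)[0],key=cv2.contourArea)
X=np.array([plane('wrist',p,.08,o) for p in c[:,0]])[:,:2].astype(np.float32)*1000
print(cv2.boundingRect(c),cv2.minAreaRect(X))
wh=((hs[...,1]<60)&(hs[...,2]>150)).astype(np.uint8)
x,y,ww,hh=cv2.boundingRect(c);sub=np.zeros_like(wh);sub[y:y+hh,x:x+ww]=wh[y:y+hh,x:x+ww]
hull=np.zeros_like(wh);cv2.fillPoly(hull,[cv2.convexHull(c)],1);sub*=hull
k=max(cv2.findContours(sub,0,2)[0],key=cv2.contourArea)
Y=np.array([plane('wrist',p,.08,o) for p in k[:,0]])[:,:2].astype(np.float32)*1000;print('stripe',cv2.minAreaRect(Y))
E
```

```text
[-0.465  0.854 -0.34   1.481  0.337  0.865 -0.082] [0.5646 0.3615 0.1528]
clock 25.1667 d [-0.003  0.013 -2.571] rot [0.006 0.    0.023]
(218, 129, 68, 105) ((554.690673828125, 374.7836608886719), (49.07438278198242, 77.8980941772461), 40.725975036621094)
stripe ((555.00537109375, 371.2535095214844), (3.6443066596984863, 24.170806884765625), 48.118900299072266)
```

Emit:
play_rows(deltas=[0,0.04,-0.5,0,0,0,85,0,0,-0.5,0,0,0,85,0,0,-0.5,0,0,0,85,0,0,-0.5,0,0,0,85,0,0,-0.3,0,0,0,85,0,0,-0.25,0,0,0,85,0,0,0,0,0,0,85,0,0,0,0,0,0,85])

```text
clock: 25.88
eef_pos: [0.5651, 0.3637, 0.0514]
tcp_rot: [1.129, 2.93, 0.001]
contact_force: [0.3, 0.6, 0.9]
gripper_width: 0.995
finger_force: 0.0
```

Emit:
play_rows(deltas=[0,0,0,0,0,0,40,0,0,0,0,0,0,40,0,0,0,0,0,0,40,0,0,0,0,0,0,40,0,0,0,0,0,0,40,0,0,0,0,0,0,40,0,0,0,0,0,0,40], newtons=30)

```text
clock: 26.47
eef_pos: [0.5652, 0.3635, 0.0521]
tcp_rot: [1.13, 2.93, 0.001]
contact_force: [-1.2, -2.1, 5.7]
gripper_width: 0.576
finger_force: 30.7
```

Emit:
play_rows(deltas=[0,0,0,0,0,0.5,40,0,0,0,0,0,0.8,40,0,0,0,0,0,0.8,40,0,0,0,0,0,0.8,40,0,0,0,0,0,0.8,40,0,0,0,0,0,0.8,40,0,0,0,0,0,0.8,40,0,0,0,0,0,0.8,40])

```text
clock: 27.13
eef_pos: [0.5653, 0.3639, 0.0522]
tcp_rot: [0.147, 3.136, 0.002]
contact_force: [-1.0, 0.5, 5.3]
gripper_width: 0.576
finger_force: 30.7
```

```bash
python3 - <<'E'
from h import *
o=arm.get_obs();print(o['joints'].round(3),o['contact_force'].round(1),o['wrist_torque'].round(2))
goal(o,[.5652,.3635,.0521],toolR(206,0))
E
```

```text
[-0.409  1.008 -0.458  1.521  0.581  0.749  0.364] [-1.   0.5  5.3] [-0.06  0.26 -0.08]
clock 27.1333 d [-0.004 -0.01  -0.002] rot [-0.019  0.017  5.225]
```

Emit:
play_rows(deltas=[0,0,0,0,0,0.8,40,0,0,0,0,0,0.8,40,0,0,0,0,0,0.8,40,0,0,0,0,0,0.8,40,0,0,0,0,0,0.8,40,0,0,0,0,0,0.6,40,0,0,0,0,0,0.3,40,0,0,0,0,0,0,40])

```text
clock: 27.8
eef_pos: [0.5653, 0.3643, 0.0522]
tcp_rot: [-0.65, 3.071, 0.004]
contact_force: [-1.2, 0.7, 4.9]
gripper_width: 0.578
finger_force: 30.8
```

```bash
python3 - <<'E'
from h import *
o=arm.get_obs();print(o['joints'].round(3),o['contact_force'].round(1),o['wrist_torque'].round(2))
goal(o,[.5652,.3635,.0521],toolR(206,0))
E
```

```text
[-0.349  1.033 -0.584  1.517  0.712  0.809  0.778] [-1.2  0.7  4.9] [-0.01  0.2   0.04]
clock 27.8 d [-0.003 -0.019 -0.002] rot [-0.026  0.017  0.349]
```

Emit:
play_rows(deltas=[0,0,0,0,0,0.3,40,0,0,0,0,0,0,40,0,0,0,0,0,0,40])

```text
clock: 28.05
eef_pos: [0.5653, 0.3643, 0.0521]
tcp_rot: [-0.697, 3.061, 0.003]
contact_force: [-1.6, 0.1, 5.5]
gripper_width: 0.575
finger_force: 30.8
```

```bash
python3 - <<'E'
from h import *
o=arm.get_obs();print(o['contact_force'].round(1),o['wrist_torque'].round(2));goal(o,[.5652,.3635,.0521],toolR(206,0))
E
```

```text
[-1.6  0.1  5.5] [0.03 0.21 0.06]
clock 28.05 d [-0.001 -0.02  -0.001] rot [-0.024  0.018  0.059]
```

Emit:
play_rows(deltas=[0,0,0,0,0,0.3,40,0,0,0,0,0,0,40,0,0,0,0,0,0,40])

```text
clock: 28.3
eef_pos: [0.5653, 0.3643, 0.0522]
tcp_rot: [-0.745, 3.05, 0.003]
contact_force: [-0.9, 0.9, 5.0]
gripper_width: 0.576
finger_force: 30.9
```

```bash
python3 - <<'E'
from h import *
o=arm.get_obs();print(o['contact_force'].round(1),o['wrist_torque'].round(2));goal(o,[.5652,.3635,.0521],toolR(206,0))
E
```

```text
[-0.9  0.9  5. ] [-0.03  0.21  0.04]
clock 28.3 d [-0.001 -0.02  -0.001] rot [-0.023  0.018 -0.24 ]
```

Emit:
play_rows(deltas=[0,0,0,0,0,0.3,40,0,0,0,0,0,0,40,0,0,0,0,0,0,40])

```text
clock: 28.55
eef_pos: [0.5652, 0.3643, 0.0522]
tcp_rot: [-0.792, 3.037, 0.003]
contact_force: [-0.3, 0.3, 5.6]
gripper_width: 0.574
finger_force: 30.9
```

```bash
python3 - <<'E'
from h import *
o=arm.get_obs();print(o['contact_force'].round(1),o['wrist_torque'].round(2));goal(o,[.5652,.3635,.0521],toolR(206,0))
E
```

```text
[-0.3  0.3  5.6] [0.   0.2  0.02]
clock 28.55 d [-0.001 -0.02  -0.001] rot [-0.024  0.019 -0.541]
```

Emit:
play_rows(deltas=[0,0,0,0,0,0.3,40,0,0,0,0,0,0,40,0,0,0,0,0,0,40])

```text
clock: 28.8
eef_pos: [0.5652, 0.3643, 0.0521]
tcp_rot: [-0.84, 3.025, 0.003]
contact_force: [-0.2, 0.9, 4.6]
gripper_width: 0.572
finger_force: 30.9
```

```bash
python3 - <<'E'
from h import *
o=arm.get_obs();print(o['contact_force'].round(1),o['wrist_torque'].round(2));goal(o,[.5652,.3635,.0521],toolR(206,0))
w=grab('wrist','w15');hs=cv2.cvtColor(w,cv2.COLOR_RGB2HSV)
np.set_printoptions(precision=4,suppress=True)
org=((hs[...,0]>5)&(hs[...,0]<17)&(hs[...,1]>165)&(hs[...,2]>100)).astype(np.uint8)
c=max(cv2.findContours(cv2.morphologyEx(org,3,np.ones((7,7))),0,2)[0],key=cv2.contourArea);hull=np.zeros_like(org);cv2.fillPoly(hull,[cv2.convexHull(c)],1)
wh=((hs[...,1]<70)&(hs[...,2]>140)).astype(np.uint8)*hull
for k in cv2.findContours(wh,0,2)[0]:
    if cv2.contourArea(k)>40:
        Y=np.array([plane('wrist',p,.08,o) for p in k[:,0]])[:,:2].astype(np.float32)*1000;print('stripe',cv2.minAreaRect(Y))
E
```

```text
[-0.2  0.9  4.6] [0.02 0.26 0.02]
clock 28.8 d [-0.    -0.02  -0.001] rot [-0.023  0.018 -0.84 ]
stripe ((553.7205200195312, 355.3663635253906), (24.121021270751953, 3.8975772857666016), 33.070884704589844)
```

The stripe is at 213°, with no slip; the dock's -x is at 216°, so a little more to the stop.

Emit:
play_rows(deltas=[0,0,0,0,0,0.3,40,0,0,0,0,0,0,40,0,0,0,0,0,0,40])

```text
clock: 29.1
eef_pos: [0.5652, 0.3643, 0.0521]
tcp_rot: [-0.887, 3.011, 0.003]
contact_force: [-0.9, -0.1, 5.4]
gripper_width: 0.577
finger_force: 30.9
```

Emit:
play_rows(deltas=[0,0,0,0,0,0.3,40,0,0,0,0,0,0,40,0,0,0,0,0,0,40])

```text
clock: 29.35
eef_pos: [0.5652, 0.3644, 0.0521]
tcp_rot: [-0.931, 2.999, 0.004]
contact_force: [-1.7, 0.6, 5.9]
gripper_width: 0.577
finger_force: 30.9
```

```bash
python3 - <<'E'
from h import *
o=arm.get_obs();print(o['contact_force'].round(1),o['wrist_torque'].round(2));goal(o,[.5652,.3635,.0521],toolR(206,0))
w=grab('wrist','w16');hs=cv2.cvtColor(w,cv2.COLOR_RGB2HSV)
org=((hs[...,0]>5)&(hs[...,0]<17)&(hs[...,1]>165)&(hs[...,2]>100)).astype(np.uint8)
c=max(cv2.findContours(cv2.morphologyEx(org,3,np.ones((7,7))),0,2)[0],key=cv2.contourArea);hull=np.zeros_like(org);cv2.fillPoly(hull,[cv2.convexHull(c)],1)
wh=((hs[...,1]<70)&(hs[...,2]>140)).astype(np.uint8)*hull
for k in cv2.findContours(wh,0,2)[0]:
    if cv2.contourArea(k)>40:
        Y=np.array([plane('wrist',p,.08,o) for p in k[:,0]])[:,:2].astype(np.float32)*1000;print('stripe',cv2.minAreaRect(Y))
E
```

```text
[-1.7  0.6  5.9] [ 0.06  0.25 -0.67]
clock 29.35 d [ 0.    -0.021 -0.001] rot [-0.028  0.013 -1.414]
stripe ((554.15283203125, 354.8031005859375), (24.137731552124023, 3.89762020111084), 36.292057037353516)
```

The stop is felt (0.67 N m) and the stripe is at 216°, so it's locked. Letting go and retreating.

Emit:
play_rows(deltas=[0,0,0,0,0,0,60,0,0,0,0,0,0,75,0,0,0,0,0,0,85,0,0,0,0,0,0,85,0,0,0,0,0,0,85,0,0,0.3,0,0,0,85,0,0,0.5,0,0,0,85,0,0,0.7,0,0,0,85])

```text
clock: 30.07
eef_pos: [0.5637, 0.3622, 0.1101]
tcp_rot: [0.935, -2.996, 0.002]
contact_force: [0.8, 0.1, 0.4]
gripper_width: 0.995
finger_force: 0.0
```

Emit:
play_rows(deltas=[0,0,0.8,0,0,0,85,0,0,0.8,0,0,0,85,0,0,0.8,0,0,0,85,0,0,0,0,0,0,85,0,0,0,0,0,0,85])

```text
clock: 30.48
eef_pos: [0.5656, 0.3646, 0.2102]
tcp_rot: [-0.934, 2.994, 0.004]
contact_force: [-0.4, -0.9, -0.1]
gripper_width: 0.991
finger_force: 0.0
```

```bash
python3 - <<'E'
from h import *
np.set_printoptions(precision=4,suppress=True)
o=arm.get_obs();print(o['clock'],o['eef_pos'],o['contact_force'].round(1))
w=grab('wrist','w17');hs=cv2.cvtColor(w,cv2.COLOR_RGB2HSV)
org=((hs[...,0]>5)&(hs[...,0]<17)&(hs[...,1]>165)&(hs[...,2]>100)).astype(np.uint8)
c=max(cv2.findContours(cv2.morphologyEx(org,3,np.ones((7,7))),0,2)[0],key=cv2.contourArea);hull=np.zeros_like(org);cv2.fillPoly(hull,[cv2.convexHull(c)],1)
wh=((hs[...,1]<70)&(hs[...,2]>140)).astype(np.uint8)*hull
for k in cv2.findContours(wh,0,2)[0]:
    if cv2.contourArea(k)>40:
        Y=np.array([plane('wrist',p,.08,o) for p in k[:,0]])[:,:2].astype(np.float32)*1000;print('stripe',cv2.minAreaRect(Y))
hs2=((hs[...,0]>98)&(hs[...,0]<125)&(hs[...,1]>110)).astype(np.uint8)
c=max(cv2.findContours(cv2.morphologyEx(hs2,3,np.ones((9,9))),0,2)[0],key=cv2.contourArea)
X=np.array([plane('wrist',p,.042,o) for p in c[:,0]]);L=((X-np.array([*D0,0]))@Rd*1000)[:,:2].astype(np.float32);print('drive',cv2.boundingRect(c),cv2.minAreaRect(L))
E
```

```text
30.4833 [0.5656 0.3646 0.2102] [-0.4 -0.9 -0.1]
stripe ((554.2161865234375, 354.9027404785156), (23.979175567626953, 3.6189005374908447), 34.71700668334961)
drive (208, 0, 71, 134) ((1.9714889526367188, -0.30353736877441406), (119.4776611328125, 62.986961364746094), 0.19715027511119843)
```

```bash
python3 -c "
from station import job;print(job.sign_off())"
```

```text
the job is handed in; nothing more can be done
None
```

The job is handed in at about 30.5 s of the 69 s allowed: the blue drive went from its slot to the stand and was let go, was retaken by its long sides, and now lies flat and let go in the dock bed, with the orange collar turned to its stop over the drive's end and the gripper clear.

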